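# Stand the ballasted float weight-down

### The arm

A 7-joint arm with a two-finger parallel gripper is mounted at the origin on the work surface. World frame = base frame: x ahead of the robot, y to its left, z up, the work surface at z = 0. Lengths are in m, angles in degrees, forces in N, time in s.
With the tool pointing down it reaches from about 0.425 to 0.875 m from the base axis. Payload 4.7 kg.
Tool frame: the origin (TCP) lies between the finger pads; the fingertips stand 8 mm ahead of it and the grasp point (between the pads) lies 11 mm behind it; x points along the fingers, z is the direction in which the jaws open and shut, and the axes are right-handed (so a half turn about x gives the same grasp; the last joint's range is limited). The gripper opens to 87 mm and grips with 3 to 60 N. Pads are 19 mm wide; open, the fingers measure 117 mm over their backs; the gripper's body (75 mm by 190 mm) begins 51 mm behind the grasp point.
Start: joints at [68.073, 18.392, -4.016, 83.108, 1.295, 78.541, -3.26], TCP at [0.251, -0.6, 0.192] pointing down, gripper open.
Joint ranges: [-163.93, 163.93], [-17.29, 119.83], [-79.2, 71.16], [3.27, 140.29], [-89.18, 269.18], [5.43, 117.66], [-154.24, 154.24]. Speed limits (degrees/s): [147.25, 147.25, 180, 180, 180, 180, 180].

### API

Orientations are given as [roll, pitch, yaw] about the fixed x, y, z axes, in that order (R = Rz(yaw) Ry(pitch) Rx(roll)).
In Python, from cell import telemetry, vision, sign_off gives the robot as it stands. The module is installed in compiled form; this text tells all that it offers.
- The arm moves only by the tool drive_tool, never from a script. Its arguments are lists of equal length, an entry for each row: "offset": the shift along the tool's x, y, z in m, a list of three; "angular": the turn, a rotation vector about the tool's x, y, z in rad, a list of three. A call has 1 to 10 rows; each row is the pose to reach, as a shift and turn from the pose measured when the call began, along the tool's axes at that moment; what a row does not reach only later rows make up. A row lasts 1/8 s, in which the tool goes at most 62.5 mm and 10.7 degrees, less where a joint would pass 70% of its speed; a pose out of reach is approached as far as the arm can. A call with a gripper value outside its range is refused whole. "fingers" is the closure, from -1 (fully open) to 1 (shut), set as the call begins (left out, the last holds). The fingers move at their own pace and stop on an object; "squeeze" is the grip in N (left out, the last holds). Time passes only in rows, so rows that repeat a pose let the fingers close. It gives the time, the measured TCP pose, the force and the opening at its end, in the units of the state.
- telemetry.get_obs(): the state, without advancing time (a new reading comes with each control period).
- vision.read_camera(name): name is "scene" or "top"; returns a dict with "pixels" (400x640x3 uint8, red, green, blue), "intrinsics" (3x3 intrinsics, pixels), "world_from_camera" (4x4, takes a point from camera to world coordinates). Camera axes: x right, y up, looking along -z (the intrinsics and any distortion apply to the point x, -y, -z); pixel columns grow to the right and rows downward; lengths in m; the calibration is good to about 2 mm. A picture is of the moment at which its call begins. There is no depth.
- sign_off(): hands the job in, once; it reports no verdict.
The state is a dict: "time_s": time; "qpos": joint angles; "joint_velocities": joint speeds; "effort": joint torques, N m; "tool_pos": TCP position; "tool_rot": TCP orientation; "force": force on the tool from outside, world axes, zero at the start; "wrist_torque": the same for the moment, N m; "grip_width": finger opening in m.
Only numpy, scipy, OpenCV 4.12 (cv2) and the standard library are available. Lean on these libraries where they do the work, as an engineer would, in place of code of your own. Each camera call takes 0.05 s, during which the arm holds its last target.

### The job

The sealed metal float lying on its two-saddle rest has a weight hidden in one end, and both ends look alike. Pick it up, feel which end is heavy, and stand it upright on that end, free on the floor of the white dish near the middle. Put it down gently without ever dropping it or letting it topple, and leave the other things on the bench where they are.

Things in the scene. Friction and masses are not known exactly. Their poses are not given: they have to be found in the camera images.
- float: Plain aluminium bar, 110 mm long, diameter 34, shallow domed ends (5.8 high, included). About 0.3 kg. A slug hidden in one end, at random and not told by the axes, puts the centre of mass 18-24 mm off the middle. Origin: middle of the bar; y along it. Heavy end down, it rights itself if let go within 8 degrees of upright, origin 55 above the floor; light end down it topples.
- cradle: Fixed grey plastic rest, base 56 x 100 x 6 mm with two V saddles 8 thick at 38 either side of its middle along its y axis (68 free between them), tops 38 high, 52 wide. Origin: middle of its underside, on the bench. The float lies level in the Vs along the cradle's y axis, its axis 40 mm above the bench, middle over middle.
- dish: Fixed shallow white porcelain dish, 112 mm across the rim and 11 mm high, wall 4 mm, flat inner floor 6 mm above the bench and about 96 mm across. Origin at the middle of its underside, z up.
- flask: Bystander: glass conical flask, 80 mm across and 126 mm high, origin under its middle.
- beaker: Bystander: glass beaker, 72 mm across and 85 mm high, origin under its middle.
- jar: Bystander: amber jar with black cap, 60 mm across and 85 mm high, origin under its middle.
- crucible: Bystander: small white crucible with a knobbed lid, 52 mm across and 40 mm high, origin under its middle; stands between the cradle and the dish.
- spatula: Bystander: flat steel spatula 170 mm long lying on the bench, its handle towards its -x.
- holder: Bystander: test-tube holder, dark wooden handle and steel jaws, 157 mm long, lying along its x axis.
- stopper: Bystander: black rubber stopper, 32 mm across and 26 mm high, origin under its middle.
Things that resemble listed ones, but are neither listed nor needed, are in the scene too. What is shaped like the float but orange is not meant. Of the things that look like the dish, take the one that is farthest from the robot's base at the start.

How it is judged:
By the outcome, as a careful person would: the job done as asked, in the order asked, and still so for the second after the job is handed in, with the robot touching nothing.
It also fails if it takes over 51 s, if anything falls off the work surface, if the arm or the gripper's body presses on something with over 40 N, if the wrist force passes 120 N, or if a joint passes its speed limit or range.

## Working session

There is one attempt and no reset: what is moved stays moved. The work goes in short steps, Python scripts to look and compute and a tool call to move; the robot and the scene stay as the last step left them, time stands still between calls to the robot, and variables do not carry over. Pictures are saved under pics/ and viewed, and the job is handed in when it is done.

Besides the shell and the picture viewer there is one more tool, called after ">>>" by a JSON object that holds its "fn" and its "kwargs". drive_tool: Moves the arm, as the interface text tells. Its arguments: {"type":"object","properties":{"offset":{"type":"array"},"angular":{"type":"array"},"fingers":{"type":"number"},"squeeze":{"type":"number"}},"required":["offset","angular"]}

```bash
mkdir -p pics; python3 - <<'E'
from cell import telemetry, vision
import cv2, numpy as np
print(telemetry.get_obs())
for n in ("scene","top"):
    d=vision.read_camera(n); cv2.imwrite(f"pics/{n}0.png",d["pixels"][:,:,::-1]); print(n,d["intrinsics"],d["world_from_camera"],[k for k in d])
    np.savez(f"{n}0.npz",**d)
E
```

```text
{'time_s': 0.0, 'qpos': array([68.07322622, 18.43861813, -4.01522639, 83.17414631,  1.29560443,
       78.53954504, -3.25991449]), 'joint_velocities': array([ 0.10306166, -0.00281172, -0.00762546,  0.05416866,  0.03372634,
        0.02839271, -0.05381477]), 'effort': array([-3.02954122e-04, -4.91285312e+01, -4.03875746e-01, -3.12535608e+01,
       -6.38591498e-02,  4.36806958e-02,  1.69615137e-04]), 'tool_pos': array([ 0.25091425, -0.59897057,  0.19067314]), 'tool_rot': array([-176.6065505 ,   89.8927751 ,  116.12987278]), 'force': array([ 0.39364209, -0.10401902, -0.30830231]), 'wrist_torque': array([ 0.00893751,  0.00351732, -0.02969043]), 'grip_width': 0.08702450701846792}
scene [[476.09973947   0.         321.77789205]
 [  0.         476.09973947 202.29209614]
 [  0.           0.           1.        ]] [[-2.98614859e-01 -7.96555336e-01  5.25669823e-01  1.08420049e+00]
 [ 9.54373453e-01 -2.48836046e-01  1.65081598e-01  1.84358644e-01]
 [-6.91028006e-04  5.50981142e-01  8.34517407e-01  9.98070059e-01]
 [ 0.00000000e+00  0.00000000e+00  0.00000000e+00  1.00000000e+00]] ['pixels', 'intrinsics', 'world_from_camera']
top [[509.16413406   0.         322.82786106]
 [  0.         509.16413406 195.47037101]
 [  0.           0.           1.        ]] [[-8.34601837e-05  9.85599049e-01 -1.69099107e-01  2.22805272e-01]
 [-9.99890798e-01  2.41667298e-03  1.45791524e-02  1.90851544e-02]
 [ 1.47778560e-02  1.69081858e-01  9.85491218e-01  1.55128856e+00]
 [ 0.00000000e+00  0.00000000e+00  0.00000000e+00  1.00000000e+00]] ['pixels', 'intrinsics', 'world_from_camera']
```

View pics/scene0.png

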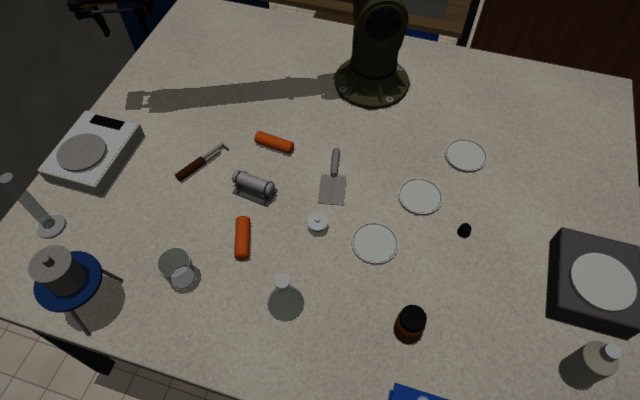

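View pics/top0.png

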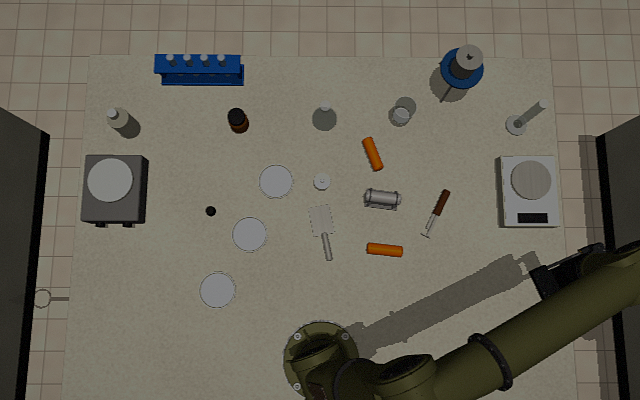

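The top view shows the grey float on its rest at about (383,199), with orange look-alikes at (372,154) and (384,250). There are three white dishes, at (277,181), (249,234) and (217,290), and the crucible is at (321,182). Next I'll measure these.

```bash
cat > h.py <<'E'
import numpy as np, cv2
def ray(d,u,v):
    K=d["intrinsics"];T=d["world_from_camera"]
    c=np.array([(u-K[0,2])/K[0,0],-(v-K[1,2])/K[1,1],-1.]);return T[:3,3],T[:3,:3]@c
def plane(d,u,v,z):
    o,r=ray(d,u,v);return o+r*(z-o[2])/r[2]
def two(d1,p1,d2,p2):
    o1,r1=ray(d1,*p1);o2,r2=ray(d2,*p2)
    s=np.linalg.lstsq(np.c_[r1,-r2],o2-o1,rcond=None)[0]
    a,b=o1+s[0]*r1,o2+s[1]*r2;return (a+b)/2,np.linalg.norm(a-b)
def proj(d,p):
    K=d["intrinsics"];T=d["world_from_camera"];c=T[:3,:3].T@(np.asarray(p)-T[:3,3])
    return K[0,2]+K[0,0]*c[0]/-c[2],K[1,2]-K[1,1]*c[1]/-c[2]
E
python3 - <<'E'
import numpy as np,cv2
from h import *
S=dict(np.load("scene0.npz"));T=dict(np.load("top0.npz"))
for n,d,seeds in (("top",T,[(277,181),(249,234),(217,290),(321,182)]),("scene",S,[(375,243),(420,196),(466,155),(317,222)])):
    im=d["pixels"];hsv=cv2.cvtColor(im,cv2.COLOR_RGB2HSV)
    for s in seeds:
        x0,y0=s[0]-32,s[1]-28
        sub=im[y0:y0+56,x0:x0+64].astype(int)
        # bluish white: b-r
        m=((sub[...,2]-sub[...,0])>-6).astype(np.uint8)*(sub.sum(2)>330)
        m=m.astype(np.uint8)
        nl,lab,st,ce=cv2.connectedComponentsWithStats(m)
        l=1+np.argmax(st[1:,4]); 
        cs,_=cv2.findContours((lab==l).astype(np.uint8),cv2.RETR_EXTERNAL,cv2.CHAIN_APPROX_NONE)
        c=cv2.convexHull(max(cs,key=len))[:,0]+[x0,y0]
        W=np.array([plane(d,u,v,.011)[:2] for u,v in c]).astype(np.float32)
        e=cv2.fitEllipse(W);print(n,s,np.round(e[0],4),np.round(e[1],4),"dist",np.hypot(*e[0]).round(3))
a=cv2.resize(T["pixels"][155:275,180:440,::-1],None,fx=3,fy=3,interpolation=2);cv2.imwrite("pics/ctop.png",a)
a=cv2.resize(S["pixels"][130:280,220:440,::-1],None,fx=3.5,fy=3.5,interpolation=2);cv2.imwrite("pics/csc.png",a)
E
```

```text
top (277, 181) [0.532  0.1431] [0.1051 0.1075] dist 0.551
top (249, 234) [0.3693 0.2183] [0.1034 0.1094] dist 0.429
top (217, 290) [0.2036 0.3083] [0.1008 0.1075] dist 0.369
top (321, 182) [0.5336 0.    ] [0.0484 0.0494] dist 0.534
scene (375, 243) [0.5362 0.1412] [0.1008 0.102 ] dist 0.555
scene (420, 196) [0.3724 0.2181] [0.0998 0.1018] dist 0.432
scene (466, 155) [0.2054 0.3086] [0.0989 0.1023] dist 0.371
scene (317, 222) [ 0.5174 -0.0056] [0.0485 0.0498] dist 0.517
```

View pics/ctop.png

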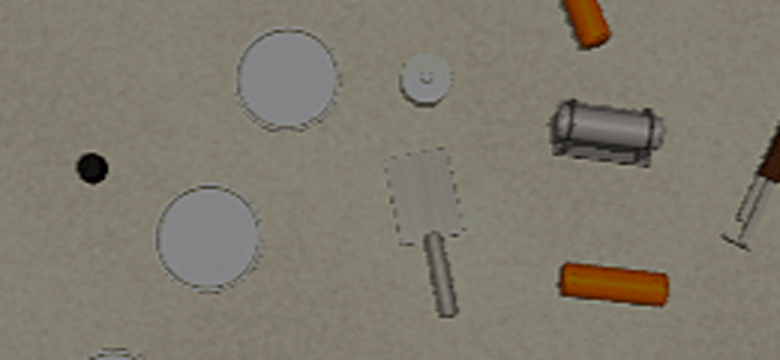

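View pics/csc.png

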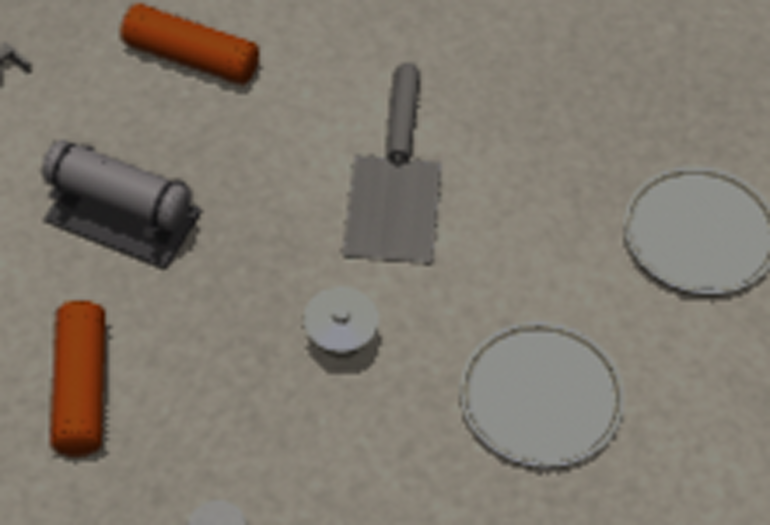

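The dish candidates are top (277,181), (249,234) and (217,290). Their distances from the base are 0.55, 0.43 and 0.37 m, so (277,181) is the one meant. The float is the grey bar at top (383,198) and scene (254,183). The orange bars are decoys. I'll measure the float's axis more finely.

```bash
python3 - <<'E'
import numpy as np,cv2
from h import *
S=dict(np.load("scene0.npz"));T=dict(np.load("top0.npz"))
for n,d,b in (("top",T,(355,180,410,215)),("scene",S,(222,160,285,210))):
    a=cv2.resize(d["pixels"][b[1]:b[3],b[0]:b[2],::-1],None,fx=12,fy=12,interpolation=2);cv2.imwrite(f"pics/f{n}.png",cv2.convertScaleAbs(a,alpha=1.3))
for p in [(364,196.7),(400.7,199)]: print(plane(T,*p,.04))
for p in [(232.9,176.3),(274.3,188.6)]: print(plane(S,*p,.04))
E
```

```text
[ 0.47866897 -0.12739017  0.04      ]
[ 0.47190297 -0.23809764  0.04      ]
[ 0.47263854 -0.24068529  0.04      ]
[ 0.47701232 -0.12861108  0.04      ]
```

View pics/ftop.png

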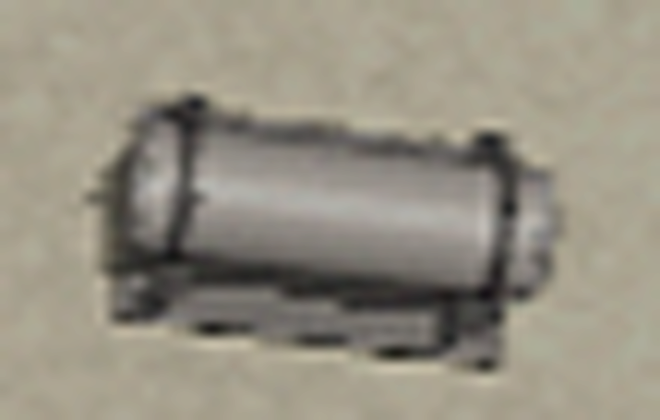

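View pics/fscene.png

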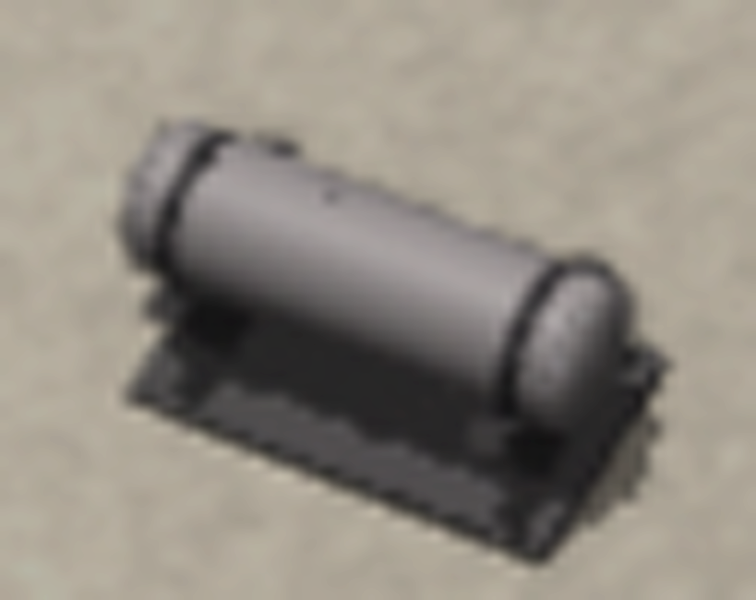

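```bash
cat >> h.py <<'E'
from scipy.spatial.transform import Rotation as Ro
def cur():
    from cell import telemetry
    o=telemetry.get_obs();r=Ro.from_euler('xyz',o["tool_rot"],degrees=True);return o,np.array(o["tool_pos"]),r
def tgtR(x,z):
    "tool x dir, approx jaw dir z (sign chosen nearest present)"
    x=np.array(x,float);x/=np.linalg.norm(x);z=np.array(z,float);z-=x*(z@x);z/=np.linalg.norm(z)
    return Ro.from_matrix(np.c_[x,np.cross(z,x),z])
def go(grasp,R,lead=.011):
    o,p,r=cur(); t=np.array(grasp)+R.as_matrix()[:,0]*lead   # grasp point lies 11 mm behind TCP
    off=r.inv().apply(t-p); rv=(r.inv()*R).as_rotvec()
    print("t",o["time_s"],"tcp target",t.round(4),"off",off.round(4),"rv",rv.round(4),"mm",round(1e3*np.linalg.norm(off)),"deg",np.degrees(np.linalg.norm(rv)).round(1))
E
python3 - <<'E'
from h import *
S=dict(np.load("scene0.npz"));T=dict(np.load("top0.npz"))
for n,p,z in [("flask",(324,118),.063),("jar",(238,120),.05),("beaker",(401,115),.04),("stopper",(211,211),.02),("cruc",(321,182),.03),("orange1",(372,154),.017),("orange2",(384,250),.017),("rack",(198,70),.05)]: print(n,plane(T,*p,z).round(3))
o,p,r=cur();print(r.as_matrix().round(3))
a=np.array([np.sin(np.radians(3)),np.cos(np.radians(3)),0])
for s in (1,-1):
    go([.475,-.184,.17],tgtR([0,0,-1],s*np.cross(a,[0,0,1])))
E
```

```text
flask [ 0.718 -0.007  0.063]
jar [0.714 0.257 0.05 ]
beaker [ 0.736 -0.246  0.04 ]
stopper [0.437 0.335 0.02 ]
cruc [0.525 0.002 0.03 ]
orange1 [ 0.617 -0.156  0.017]
orange2 [ 0.32  -0.188  0.017]
rack [0.876 0.385 0.05 ]
[[-0.001  0.922  0.387]
 [ 0.001  0.387 -0.922]
 [-1.    -0.    -0.002]]
t 0.1 tcp target [ 0.475 -0.184  0.159] off [ 0.0323  0.3671 -0.2961] rv [-1.1216e+00 -1.5000e-03 -8.0000e-04] mm 473 deg 64.3
t 0.1 tcp target [ 0.475 -0.184  0.159] off [ 0.0323  0.3671 -0.2961] rv [ 2.02e+00 -1.00e-03  1.70e-03] mm 473 deg 115.7
```

>>> {"fn": "drive_tool", "kwargs": {"offset": [[0.002,0.037,-0.03],[0.005,0.073,-0.059],[0.008,0.11,-0.089],[0.011,0.147,-0.118],[0.014,0.184,-0.148],[0.018,0.22,-0.178],[0.022,0.257,-0.207],[0.026,0.294,-0.237],[0.03,0.33,-0.266],[0.032,0.367,-0.296]], "angular": [[-0.112,0,0],[-0.224,0,0],[-0.336,0,0],[-0.449,0,0],[-0.561,0,0],[-0.673,0,0],[-0.785,0,0],[-0.897,0,0],[-1.01,0,0],[-1.122,0,0]], "fingers": -1, "squeeze": 40}}

```text
time_s: 1.35
tool_pos: [0.4751, -0.1828, 0.1587]
tool_rot: [135.2, 89.9, 132.4]
force: [-0.5, 0.3, 0.1]
grip_width: 0.0865
```

```bash
cat > pick.py <<'E'
from h import *
a=np.array([np.sin(np.radians(3)),np.cos(np.radians(3)),0])
J=np.cross(a,[0,0,1])
E
python3 - <<'E'
from pick import *
o,p,r=cur();print(p,r.as_matrix().round(3),o["qpos"].round(1),o["wrist_torque"],o["force"])
go([.475,-.184,.041],tgtR([0,0,-1],J))
E
```

```text
[ 0.47508633 -0.18277005  0.15873154] [[-0.001  0.049  0.999]
 [ 0.002  0.999 -0.049]
 [-1.     0.001 -0.001]] [ 45.5   3.9 -28.4 104.5   1.9  72.2  13.8] [ 0.00779741 -0.15935805 -0.00736381] [-0.52885858  0.29767699  0.1286444 ]
t 1.35 tcp target [ 0.475 -0.184  0.03 ] off [ 0.1287 -0.0014  0.0002] rv [ 0.0038 -0.0015 -0.0015] mm 129 deg 0.2
```

>>> {"fn": "drive_tool", "kwargs": {"offset": [[0.025,0,0],[0.06,-0.001,0],[0.095,-0.001,0],[0.118,-0.001,0],[0.128,-0.001,0],[0.128,-0.001,0]], "angular": [[0,0,0],[0,0,0],[0,0,0],[0,0,0],[0,0,0],[0,0,0]]}}

```text
time_s: 2.1
tool_pos: [0.4745, -0.1834, 0.0304]
tool_rot: [140.2, 89.8, 137.4]
force: [0.7, -0.2, 0.3]
grip_width: 0.0871
```

```bash
python3 - <<'E'
from pick import *
from cell import vision
for n,b in (("scene",(205,100,325,230)),("top",(330,150,440,250))):
    d=vision.read_camera(n); cv2.imwrite(f"pics/{n}1.png",cv2.resize(d["pixels"][b[1]:b[3],b[0]:b[2],::-1],None,fx=5,fy=5))
o,p,r=cur();print(p,o["wrist_torque"],o["force"])
E
python3 -c "
import cv2;a=cv2.imread('pics/scene1.png');cv2.imwrite('pics/scene1.png',a[:600])"
```

```text
[ 0.47558089 -0.18382762  0.03162329] [-0.02216526 -0.10391527  0.00433627] [ 0.5897755   0.52228476 -0.15413173]
```

View pics/scene1.png

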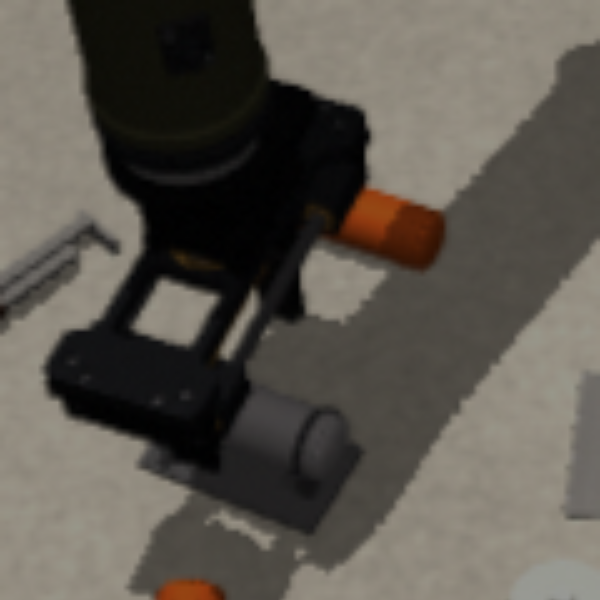

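The fingers straddle the float: the near finger is at scene (235,180) and the float's +y end is free at (270,189). Next is a gentle close.

>>> {"fn": "drive_tool", "kwargs": {"offset": [[0,0,0],[0,0,0],[0,0,0],[0,0,0],[0,0,0],[0,0,0]], "angular": [[0,0,0],[0,0,0],[0,0,0],[0,0,0],[0,0,0],[0,0,0]], "fingers": 1, "squeeze": 8}}

```text
time_s: 2.95
tool_pos: [0.4756, -0.1838, 0.0316]
tool_rot: [97.3, 89.9, 94.6]
force: [-1.0, -0.2, 0.3]
grip_width: 0.035
```

```bash
python3 - <<'E'
from pick import *
o,p,r=cur();print(p,o["wrist_torque"],o["force"],o["grip_width"])
E
```

```text
[ 0.475614   -0.18381114  0.03163364] [-0.02461715 -0.0879481   0.02167195] [-0.98184653 -0.23309191  0.34448934] 0.03498909509450239
```

>>> {"fn": "drive_tool", "kwargs": {"offset": [[0,0,0],[0,0,0],[-0.005,0,0],[-0.015,0,0],[-0.025,0,0],[-0.03,0,0],[-0.03,0,0],[-0.03,0,0],[-0.03,0,0],[-0.03,0,0]], "angular": [[0,0,0],[0,0,0],[0,0,0],[0,0,0],[0,0,0],[0,0,0],[0,0,0],[0,0,0],[0,0,0],[0,0,0]], "squeeze": 45}}

```text
time_s: 4.2
tool_pos: [0.4754, -0.1837, 0.0613]
tool_rot: [118.9, 89.9, 116.1]
force: [-0.5, 1.2, -0.5]
grip_width: 0.0004
```

```bash
python3 - <<'E'
from pick import *
from cell import vision
for k in range(5):
    d=vision.read_camera("scene")
    o,p,r=cur();print(o["wrist_torque"].round(4),o["force"].round(2),o["grip_width"].round(4),p.round(4))
b=(205,100,325,230)
cv2.imwrite("pics/scene2.png",cv2.resize(d["pixels"][100:220,205:325,::-1],None,fx=5,fy=5))
E
```

```text
Traceback (most recent call last):
AttributeError: 'float' object has no attribute 'round'
```

```bash
python3 - <<'E'
from pick import *
from cell import vision
d=vision.read_camera("scene");t=vision.read_camera("top")
cv2.imwrite("pics/scene2.png",cv2.resize(d["pixels"][100:220,205:325,::-1],None,fx=5,fy=5))
cv2.imwrite("pics/top2.png",cv2.resize(t["pixels"][130:270,330:450,::-1],None,fx=4,fy=4))
np.savez("scene2.npz",**d);np.savez("top2.npz",**t)
E
```

```text
(no output)
```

View pics/scene2.png

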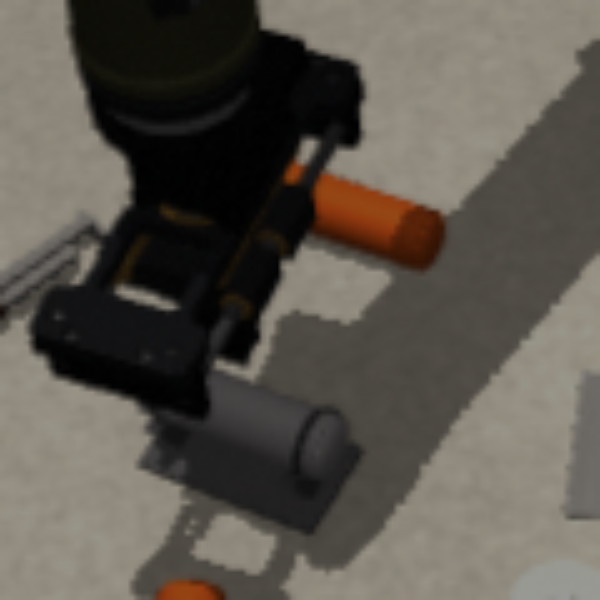

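View pics/top2.png

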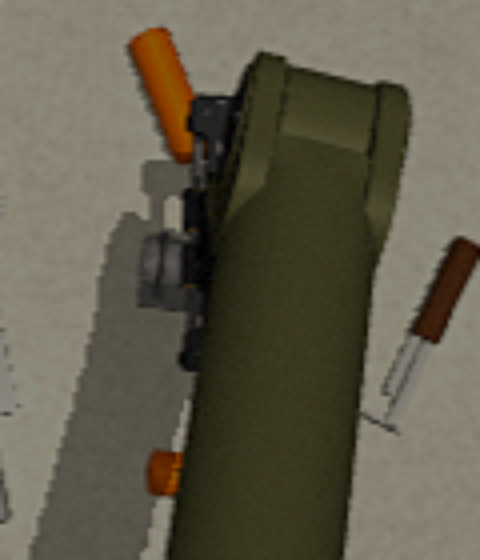

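```bash
python3 - <<'E'
from pick import *
d=np.load("scene2.npz")["pixels"]
c=d[95:215,205:325,::-1].astype(float)
c=255*(c/255)**.5
cv2.imwrite("pics/scene2b.png",cv2.resize(c.astype(np.uint8),None,fx=5,fy=5,interpolation=2))
E
```

```text
(no output)
```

View pics/scene2b.png

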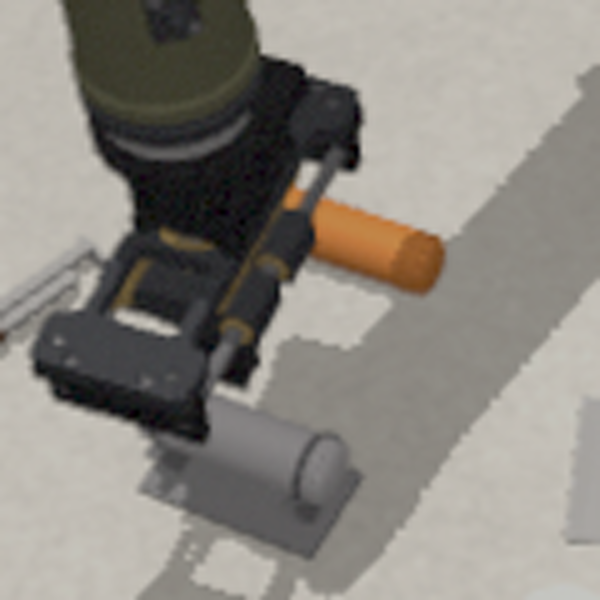

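```bash
python3 - <<'E'
from pick import *
S=dict(np.load("scene2.npz"))
def P(n,p): u,v=proj(S,p);print(n,round(u,1),round(v,1),"crop1",round((u-205)*5),round((v-100)*5))
P("float mid",(.475,-.184,.04))
P("nearfinger open tip",(.5185,-.184,.022));P("nearfinger open root",(.5185,-.184,.09))
P("body near end top",(.57,-.184,.1));P("body near",(.57,-.146,.1));P("body near",(.57,-.222,.1))
P("closed tip now",(.475,-.184,.053)); P("closed root",(.475,-.184,.12))
o,p,r=cur();print(o["time_s"],p.round(4),o["grip_width"],o["force"].round(2),o["wrist_torque"].round(3))
a=cv2.imread("pics/scene1.png").astype(float);cv2.imwrite("pics/scene1b.png",(255*(a/255)**.5).astype(np.uint8))
E
```

```text
float mid 253.6 182.5 crop1 243 413
nearfinger open tip 247.9 200.5 crop1 215 502
nearfinger open root 244.1 184.4 crop1 196 422
body near end top 234.8 199.5 crop1 149 497
body near 250.4 203.6 crop1 227 518
body near 219.4 195.3 crop1 72 477
closed tip now 253.0 179.4 crop1 240 397
closed root 249.5 162.5 crop1 223 312
4.35 [ 0.4755 -0.1838  0.0615] 0.0008841452438861455 [-0.37 -0.55  0.33] [-0.016 -0.053  0.005]
```

View pics/scene1b.png

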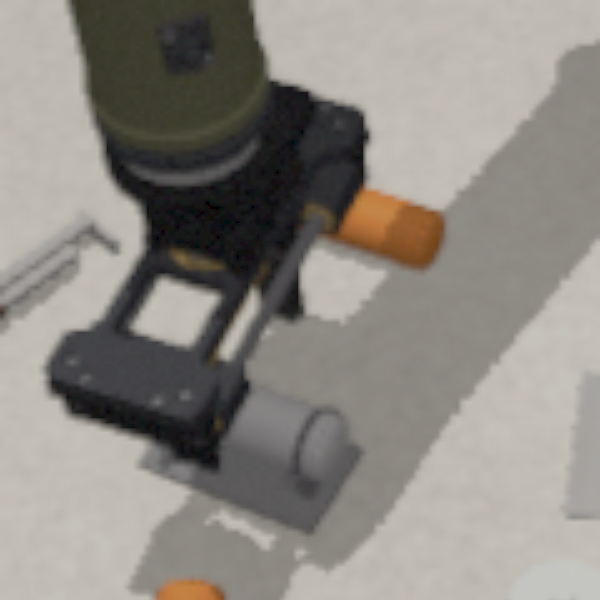

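```bash
python3 - <<'E'
from pick import *
S=dict(np.load("scene0.npz"));T=dict(np.load("top0.npz"))
p=np.array([0.2509,-0.599,0.1907]);z=np.array([.387,-.922,0])
for n,d in(("S",S),("T",T)):
    for k,q in (("tcp",p),("tipA",p+z*.0435-[0,0,.008]),("tipB",p-z*.0435-[0,0,.008]),("backA",p+z*.0585),("bodyA",p+z*.095+[0,0,.062]),("bodyB",p-z*.095+[0,0,.062])): print(n,k,np.round(proj(d,q),1))
def sv(f,im,g=.5):
    c=255*(im[:,:,::-1]/255.)**g;cv2.imwrite(f,cv2.resize(c.astype(np.uint8),None,fx=6,fy=6,interpolation=2))
sv("pics/g_s.png",S["pixels"][0:60,60:160]);sv("pics/g_t.png",T["pixels"][225:315,510:610])
E
```

```text
S tcp [130.7  43.5]
S tipA [114.8  47.1]
S tipB [148.5  45. ]
S backA [107.8  44.9]
S bodyA [83.5 25.2]
S bodyB [160.8  20.7]
T tcp [547.6 272.1]
T tipA [560.6 265.8]
T tipB [531.8 278.5]
T backA [567.  263.5]
T bodyA [591.5 257.1]
T bodyB [525.2 286.3]
```

View pics/g_s.png

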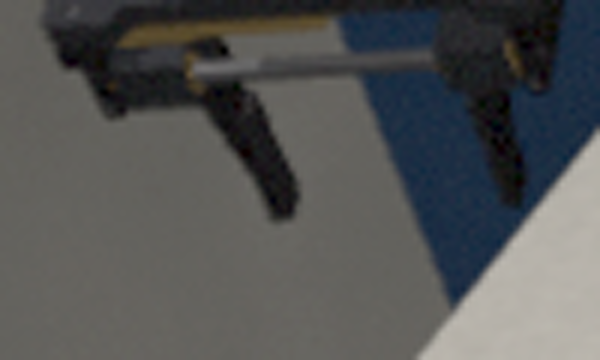

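View pics/g_t.png

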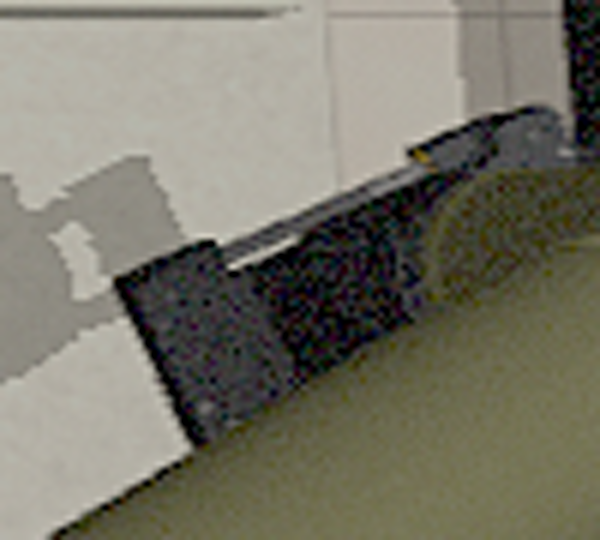

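>>> {"fn": "drive_tool", "kwargs": {"offset": [[0,0,0],[0,0,0],[0,0,0],[0,0,0],[0,0,0],[0,0,0],[0,0,0]], "angular": [[0,0,0],[0,0,0],[0,0,0],[0,0,0],[0,0,0],[0,0,0],[0,0,0]], "fingers": -1, "squeeze": 8}}

```text
time_s: 5.22
tool_pos: [0.4755, -0.1838, 0.0615]
tool_rot: [106.8, 89.9, 104.0]
force: [0.8, 0.3, 0.4]
grip_width: 0.0622
```

```bash
python3 - <<'E'
from pick import *
from cell import vision
d=vision.read_camera("scene");np.savez("scene3.npz",**d)
c=255*(d["pixels"][95:215,205:325,::-1]/255.)**.4
cv2.imwrite("pics/scene3.png",cv2.resize(c.astype(np.uint8),None,fx=5,fy=5,interpolation=2))
o,p,r=cur();print(o["time_s"],p.round(4),o["grip_width"],o["force"].round(2))
for x in (.4315,.475,.5185):
  for z in (0,.035): print(x,z,np.round((np.array(proj(d,(x,-.184,p[2]-.008+z)))-[205,95])*5))
for s in ("scene0.npz","top0.npz"): print(np.round(proj(dict(np.load(s)),(0,0,0)),1))
E
```

```text
5.275 [ 0.4755 -0.1838  0.0615] 0.06648513627570737 [ 0.62  1.33 -0.33]
0.4315 0 [272. 355.]
0.4315 0.035 [265. 310.]
0.475 0 [240. 422.]
0.475 0.035 [231. 378.]
0.5185 0 [206. 491.]
0.5185 0.035 [196. 449.]
[371.1  82.8]
[321.5 360. ]
```

View pics/scene3.png

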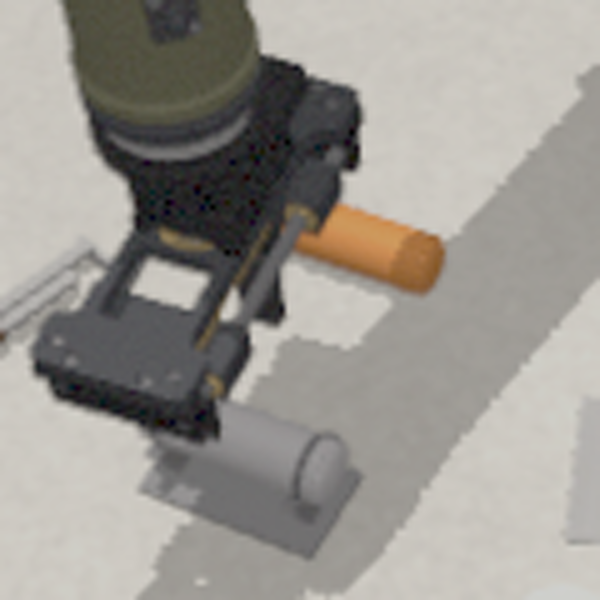

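```bash
python3 - <<'E'
from pick import *
from scipy.optimize import least_squares
S=dict(np.load("scene0.npz"))
R0=np.array([[-.001,.922,.387],[.001,.387,-.922],[-1,0,-.002]]);R1=np.array([[-.001,.049,.999],[.002,.999,-.049],[-1,.001,-.001]])
p0=np.array([.2509,-.599,.1907]);p1=np.array([.4755,-.1838,.0615]);p2=np.array([.4756,-.1838,.0316])
obs=[(p0,R0,.0435,(107.5,35.8)),(p0,R0,-.0435,(145.8,33)),(p1,R1,.0333,(248,182)),(p1,R1,-.0333,(260,158.8)),(p2,R1,.0435,(247.2,193)),(p2,R1,-.0435,(263,163.4))]
for nm,f in (("world",lambda R,d:d),("tool",lambda R,d:R@d)):
    def res(d): return np.concatenate([np.array(proj(S,p+R@[.008,0,h]+f(R,d)))-u for p,R,h,u in obs])
    s=least_squares(res,np.zeros(3));print(nm,s.x.round(4),s.fun.round(1))
def res(d): return np.concatenate([np.array(proj(S,p+R@[.008+d[0],0,h*(1+0*d[1])]))-u for p,R,h,u in obs])
s=least_squares(res,np.zeros(1));print(s.x,s.fun.round(1))
E
```

```text
world [0.0069 0.0102 0.0473] [ 2.6 -1.6 -0.7 -1.  -0.5 -0.3 -0.7  1.7  0.1 -0.6 -0.7  1.7]
tool [-0.0404  0.0074 -0.0007] [ 1.4  0.1 -2.2  0.8 -0.1 -1.3 -0.4  1.   0.5 -1.6 -0.4  0.9]Traceback (most recent call last):
  File "<stdin>", line 11, in <module>
    return func(*args, **kwargs)
    vector_fun = VectorFunction(
        fun_wrapped,
    ...<6 lines>...
        workers=workers
    )
    self._update_fun()
    ~~~~~~~~~~~~~~~~^^
    self.f = self.fun_wrapped(xp_copy(self.x))
             ~~~~~~~~~~~~~~~~^^^^^^^^^^^^^^^^^
    return np.atleast_1d(self.fun(x))
                         ~~~~~~~~^^^
    return self.f(x, *self.args, **self.kwargs)
           ~~~~~~^^^^^^^^^^^^^^^^^^^^^^^^^^^^^^
  File "<stdin>", line 10, in res
IndexError: index 1 is out of bounds for axis 0 with size 1
```

The projected tips disagree with the picture at every pose, and consistently so: the real fingertips sit about 40 mm short of the stated point along the tool x-axis. The first close therefore passed above the float without touching it. I'll lower in two steps and check force and picture each time.

>>> {"fn": "drive_tool", "kwargs": {"offset": [[0.01,0,0],[0.025,0,0],[0.04,0,0],[0.05,0,0],[0.05,0,0]], "angular": [[0,0,0],[0,0,0],[0,0,0],[0,0,0],[0,0,0]]}}

```text
time_s: 5.9
tool_pos: [0.4746, -0.1833, 0.0102]
tool_rot: [137.4, 89.8, 134.6]
force: [-0.3, 0.7, 0.3]
grip_width: 0.0871
```

```bash
cat > look.py <<'E'
import sys
from pick import *
from cell import vision
n,f,x0,y0,x1,y1,k=sys.argv[1],sys.argv[2],*map(int,sys.argv[3:8])
d=vision.read_camera(n);np.savez(f+".npz",**d)
c=255*(d["pixels"][y0:y1,x0:x1,::-1]/255.)**.45
cv2.imwrite(f"pics/{f}.png",cv2.resize(c.astype(np.uint8),None,fx=k,fy=k,interpolation=2))
o,p,r=cur();print(o["time_s"],p.round(4),o["grip_width"],o["force"].round(2),o["wrist_torque"].round(3),o["qpos"].round(1))
E
python3 look.py scene s4 205 100 325 220 5
```

```text
5.95 [ 0.4753 -0.1835  0.011 ] 0.0868288172253352 [-0.35 -0.49  0.93] [-0.062 -0.073 -0.006] [ 43.8  13.3 -28.  113.3   7.5  55.2   9.4]
```

View pics/s4.png

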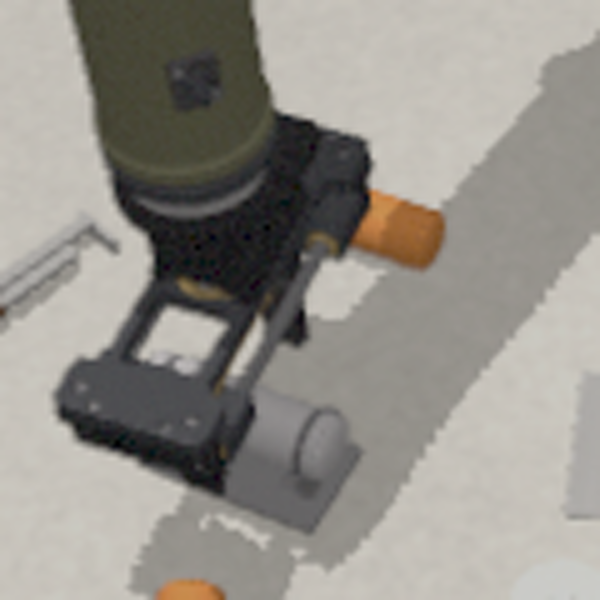

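>>> {"fn": "drive_tool", "kwargs": {"offset": [[0.005,0,0],[0.01,0,0],[0.014,0,0],[0.014,0,0]], "angular": [[0,0,0],[0,0,0],[0,0,0],[0,0,0]]}}

```text
time_s: 6.45
tool_pos: [0.475, -0.1834, -0.0034]
tool_rot: [132.6, 89.8, 129.8]
force: [-0.6, 0.5, 0.1]
grip_width: 0.0869
```

```bash
python3 look.py scene s5 205 100 325 220 5
```

```text
6.5 [ 0.4752 -0.1834 -0.0031] 0.08708667173345985 [-0.19 -0.16  0.1 ] [-0.052 -0.106 -0.006] [ 43.5  14.5 -27.8 113.9   8.2  53.6   8.7]
```

View pics/s5.png

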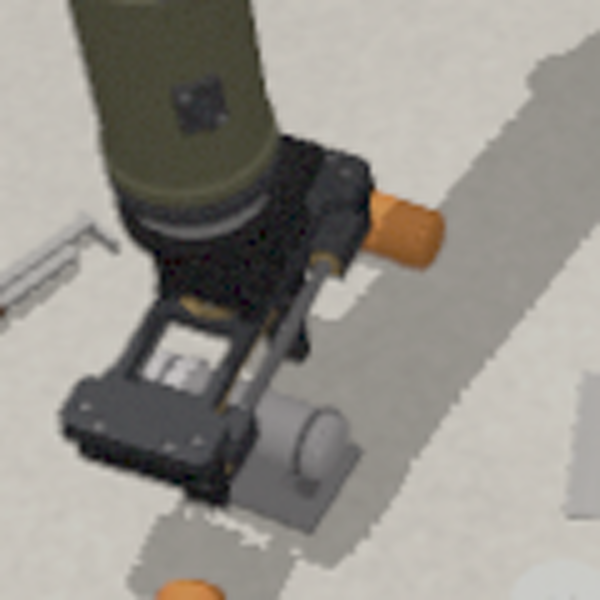

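The telemetry TCP now reads below the bench with no contact force, so the height bias is confirmed. I'll go 6 mm lower and then close fully, since the fingers need about 1.4 s.

>>> {"fn": "drive_tool", "kwargs": {"offset": [[0.003,0,0],[0.006,0,0],[0.006,0,0]], "angular": [[0,0,0],[0,0,0],[0,0,0]]}}

```text
time_s: 6.88
tool_pos: [0.4749, -0.1833, -0.0094]
tool_rot: [134.1, 89.8, 131.3]
force: [-1.1, -0.3, 0.0]
grip_width: 0.0869
```

>>> {"fn": "drive_tool", "kwargs": {"offset": [[0,0,0],[0,0,0],[0,0,0],[0,0,0],[0,0,0],[0,0,0],[0,0,0],[0,0,0],[0,0,0],[0,0,0]], "angular": [[0,0,0],[0,0,0],[0,0,0],[0,0,0],[0,0,0],[0,0,0],[0,0,0],[0,0,0],[0,0,0],[0,0,0]], "fingers": 1, "squeeze": 8}}

```text
time_s: 8.12
tool_pos: [0.4775, -0.1834, -0.0085]
tool_rot: [28.9, 89.8, 26.2]
force: [5.3, -0.2, -1.0]
grip_width: 0.0346
```

```bash
python3 look.py scene s6 205 100 325 220 5
```

```text
8.175 [ 0.4775 -0.1834 -0.0086] 0.03462050019575425 [ 5.65  0.35 -1.28] [ 0.035 -1.291 -0.112] [ 43.3  15.  -27.7 114.    8.5  52.8   8.5]
```

View pics/s6.png

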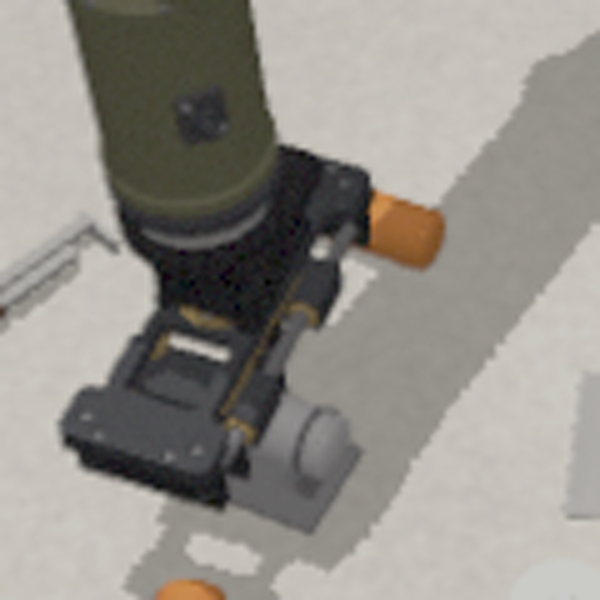

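>>> {"fn": "drive_tool", "kwargs": {"offset": [[0,0,0.002],[0,0,0.002],[0,0,0.002]], "angular": [[0,0,0],[0,0,0],[0,0,0]], "squeeze": 20}}

```text
time_s: 8.55
tool_pos: [0.4781, -0.1834, -0.0089]
tool_rot: [81.6, 89.9, 78.9]
force: [-3.9, 0.9, 3.6]
grip_width: 0.0339
```

```bash
python3 - <<'E'
from pick import *
o,p,r=cur();print(o["time_s"],p.round(4),o["grip_width"],o["force"].round(2),o["wrist_torque"].round(3))
E
```

```text
8.55 [ 0.4781 -0.1834 -0.0089] 0.03386782474150764 [-3.93  0.85  3.56] [ 0.171  0.662 -0.09 ]
```

>>> {"fn": "drive_tool", "kwargs": {"offset": [[0,0,-0.001],[0,0,-0.001],[0,0,-0.001],[-0.005,0,-0.001],[-0.012,0,-0.001],[-0.02,0,-0.001],[-0.025,0,-0.001],[-0.025,0,-0.001],[-0.025,0,-0.001],[-0.025,0,-0.001]], "angular": [[0,0,0],[0,0,0],[0,0,0],[0,0,0],[0,0,0],[0,0,0],[0,0,0],[0,0,0],[0,0,0],[0,0,0]], "squeeze": 45}}

```text
time_s: 9.8
tool_pos: [0.4769, -0.1833, 0.0158]
tool_rot: [95.4, 89.9, 92.6]
force: [-0.3, 0.2, -3.6]
grip_width: 0.0332
```

```bash
python3 look.py scene s7 205 100 325 220 5; python3 - <<'E'
from pick import *
from cell import vision
for k in range(4):
    vision.read_camera("top");o,p,r=cur();print(o["wrist_torque"].round(3),o["force"].round(2))
E
```

```text
9.85 [ 0.4769 -0.1833  0.0159] 0.03318798670873433 [-0.21  0.4  -3.09] [-0.025 -0.061 -0.052] [ 43.8  13.  -28.1 112.9   7.2  55.8   9.5]
[-0.068 -0.034  0.017] [-0.67 -0.26 -3.26]
[-0.104 -0.068  0.035] [ 0.84  1.09 -2.62]
[-0.048 -0.11   0.013] [-0.29 -0.11 -2.55]
[-0.063 -0.099  0.008] [ 1.07 -0.06 -1.73]
```

View pics/s7.png

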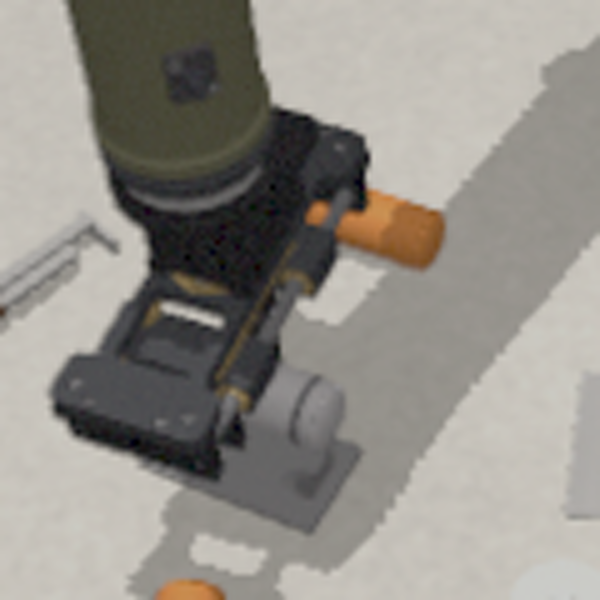

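```bash
cat > feel.py <<'E'
from pick import *
from cell import vision
a=[];f=[]
for k in range(20):
    vision.read_camera("top");o,p,r=cur();a.append(o["wrist_torque"]);f.append(o["force"])
a=np.array(a);f=np.array(f)
print(o["time_s"],"torque",a.mean(0).round(4),"sem",(a.std(0)/20**.5).round(4),"force",f.mean(0).round(2))
E
python3 feel.py
```

```text
11.05 torque [-0.0746 -0.0934  0.0029] sem [0.0056 0.007  0.0063] force [-0.13  0.12 -2.85]
```

The loaded reading is -0.075 N·m about x, but the empty bias isn't known well enough to trust the sign. I'll set the float back, open, rise to the same pose and take the empty reading.

>>> {"fn": "drive_tool", "kwargs": {"offset": [[0.006,0,0.0005],[0.013,0,0.0005],[0.019,0,0.001],[0.022,0,0.001],[0.024,0,0.001],[0.0245,0,0.001],[0.0245,0,0.001]], "angular": [[0,0,0],[0,0,0],[0,0,0],[0,0,0],[0,0,0],[0,0,0],[0,0,0]]}}

```text
time_s: 11.92
tool_pos: [0.4783, -0.1835, -0.0082]
tool_rot: [71.2, 89.9, 68.5]
force: [0.0, -0.1, -2.7]
grip_width: 0.0333
```

>>> {"fn": "drive_tool", "kwargs": {"offset": [[0,0,0],[0,0,0],[0,0,0],[0,0,0],[0,0,0],[-0.01,0,0],[-0.02,0,0],[-0.025,0,0],[-0.025,0,0]], "angular": [[0,0,0],[0,0,0],[0,0,0],[0,0,0],[0,0,0],[0,0,0],[0,0,0],[0,0,0],[0,0,0]], "fingers": -1, "squeeze": 10}}

```text
time_s: 13.05
tool_pos: [0.4788, -0.1838, 0.0175]
tool_rot: [31.9, 89.9, 29.1]
force: [-0.0, -0.6, 0.2]
grip_width: 0.087
```

```bash
python3 feel.py;python3 look.py scene s8 205 100 325 220 5
```

```text
14.05 torque [-0.0128 -0.0894 -0.0122] sem [0.0071 0.0062 0.0061] force [ 0.13  0.13 -0.12]
14.1 [ 0.4783 -0.1835  0.0168] 0.08701806534684768 [-0.62 -0.31  0.25] [-0.01  -0.04  -0.006] [ 43.8  13.1 -28.1 112.7   7.3  55.9   9.4]
```

View pics/s8.png

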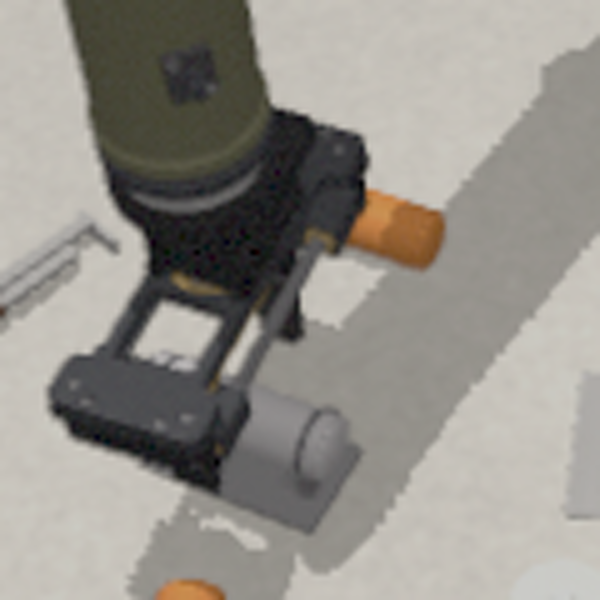

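Loaded minus empty is -0.062 ± 0.009 N·m at -2.7 N, which puts the centre of mass about 22 mm towards +y. The +y end is heavy. I'll regrip with the tool leaned 30°, so that it points 30° below horizontal when the float is set down.

```bash
python3 - <<'E'
from pick import *
t=np.radians(30)
go([.478,-.184,.085],tgtR(np.array([0,0,-1])*np.cos(t)+a*np.sin(t),J),lead=.049)
E
```

```text
t 14.1 tcp target [ 0.4793 -0.1595  0.0426] off [-0.0257  0.024  -0.0001] rv [ 3.900e-03 -4.000e-04  5.217e-01] mm 35 deg 29.9
```

>>> {"fn": "drive_tool", "kwargs": {"offset": [[-0.015,0,0],[-0.03,0.004,0],[-0.032,0.01,0],[-0.03,0.017,0],[-0.027,0.022,0],[-0.026,0.024,0],[-0.026,0.024,0]], "angular": [[0,0,0],[0,0,0.1],[0,0,0.22],[0,0,0.36],[0,0,0.46],[0,0,0.522],[0,0,0.522]]}}

```text
time_s: 14.98
tool_pos: [0.4793, -0.1612, 0.0427]
tool_rot: [90.0, 60.0, 87.0]
force: [0.4, -0.2, 0.6]
grip_width: 0.0869
```

```bash
python3 look.py scene s9 205 90 325 210 5;python3 look.py top t9 330 150 450 250 6; python3 - <<'E'
from pick import *
o,p,r=cur();X=r.as_matrix();d=dict(np.load("s9.npz"))
for nm,c in (("tool",p-X[:,0]*.032),("world",p-X[:,0]*-.008+[0,0,.040])):
    for s in (1,-1): print(nm,np.round((np.array(proj(d,c+s*.0435*X[:,2]))-[205,90])*5), "side",np.round((np.array(proj(d,c+s*.0435*X[:,2]+.0095*X[:,1]))-[205,90])*5))
E
```

```text
15.025 [ 0.4797 -0.1602  0.0432] 0.08682190887654131 [ 0.12 -0.38  0.51] [-0.565 -0.025  0.011] [ 57.9  24.1 -27.6 102.8 -16.2  71.   35.5]
15.075 [ 0.4799 -0.1595  0.0435] 0.08713552204989737 [-0.53  1.27 -0.85] [-0.611 -0.06   0.013] [ 57.8  24.1 -27.6 102.8 -16.2  71.   35.5]
tool [210. 505.] side [225. 504.]
tool [286. 369.] side [300. 367.]
world [247. 510.] side [262. 510.]
world [322. 373.] side [336. 372.]
```

View pics/s9.png

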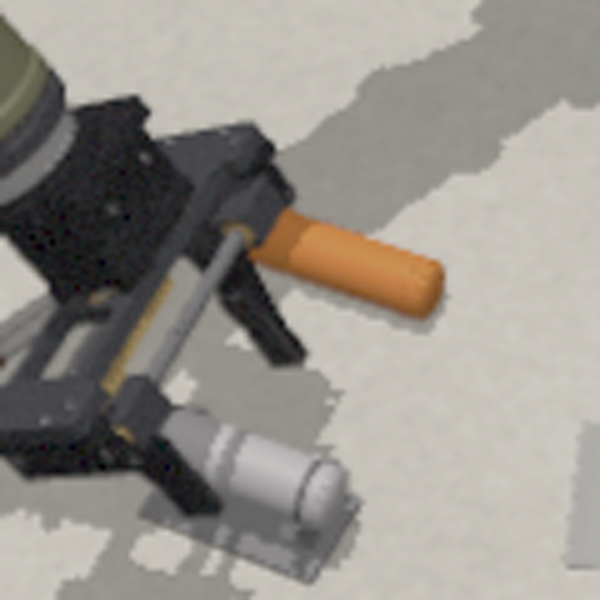

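View pics/t9.png

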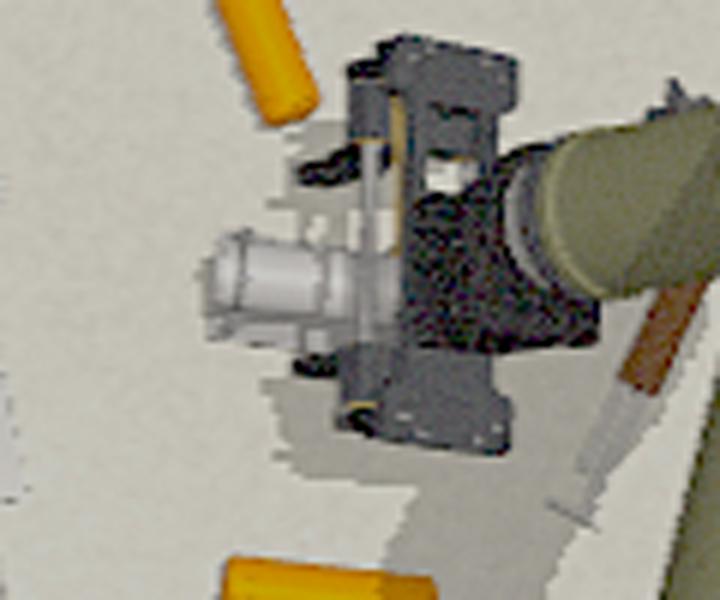

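```bash
python3 - <<'E'
from pick import *
o,p,r=cur();X=r.as_matrix();s=dict(np.load("s9.npz"));t=dict(np.load("t9.npz"))
A,e=two(s,(246,192),t,(380,179.2));B,f=two(s,(263.4,162),t,(379.7,211.3))
print(A,e,B,f,"mid",(A+B)/2,"tool-frame of mid from tcp",X.T@((A+B)/2-p), "sep",np.linalg.norm(A-B))
t_=np.radians(30)
go([.478,-.184,.040],tgtR(np.array([0,0,-1])*np.cos(t_)+a*np.sin(t_),J),lead=.049)
E
```

```text
[ 0.52675893 -0.17515455  0.07341553] 0.005737818811965735 [ 0.43013989 -0.1708267   0.07235617] 0.0020834725737926304 mid [ 0.47844941 -0.17299063  0.07288585] tool-frame of mid from tcp [-0.03220857  0.00290473 -0.00076146] sep 0.09672172314864907
t 15.075 tcp target [ 0.4793 -0.1595 -0.0024] off [ 0.0398 -0.023  -0.0007] rv [ 0.0044 -0.0008  0.0008] mm 46 deg 0.3
```

Triangulating from both views puts the tips 32 mm behind the reported TCP along tool x, and centred in the jaw direction. That confirms a 40 mm tool offset. Next I'll descend along world z and grip.

>>> {"fn": "drive_tool", "kwargs": {"offset": [[0.01,-0.006,0],[0.02,-0.0115,0],[0.03,-0.017,0],[0.037,-0.021,0],[0.04,-0.023,-0.0005],[0.04,-0.023,-0.0005]], "angular": [[0,0,0],[0,0,0],[0,0,0],[0,0,0],[0,0,0],[0,0,0]]}}

```text
time_s: 15.82
tool_pos: [0.4793, -0.1594, -0.0028]
tool_rot: [89.9, 60.0, 87.1]
force: [0.3, -0.2, 0.4]
grip_width: 0.0871
```

```bash
python3 look.py scene s10 205 90 325 210 5; python3 - <<'E'
from pick import *
t_=np.radians(30)
go([.478,-.184,.040],tgtR(np.array([0,0,-1])*np.cos(t_)+a*np.sin(t_),J),lead=.049)
E
```

```text
15.875 [ 0.4796 -0.1595 -0.0025] 0.08673886873514185 [-0.   -0.69  0.35] [-0.531 -0.104 -0.014] [ 57.2  27.7 -27.  104.2 -15.2  66.4  36.6]
t 15.875 tcp target [ 0.4793 -0.1595 -0.0024] off [-0.0001 -0.     -0.0003] rv [ 0.0044 -0.0006  0.0007] mm 0 deg 0.3
```

View pics/s10.png

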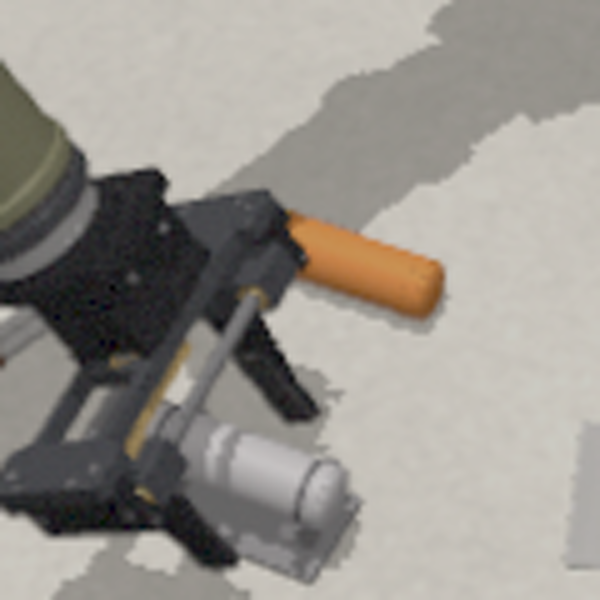

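>>> {"fn": "drive_tool", "kwargs": {"offset": [[0,0,0],[0,0,0],[0,0,0],[0,0,0],[0,0,0],[0,0,0],[0,0,0],[0,0,0],[0,0,0]], "angular": [[0,0,0],[0,0,0],[0,0,0],[0,0,0],[0,0,0],[0,0,0],[0,0,0],[0,0,0],[0,0,0]], "fingers": 1, "squeeze": 8}}

```text
time_s: 17.0
tool_pos: [0.4797, -0.1595, -0.0026]
tool_rot: [89.8, 60.0, 87.0]
force: [0.3, -0.1, 0.1]
grip_width: 0.0346
```

>>> {"fn": "drive_tool", "kwargs": {"offset": [[0,0,0],[0,0,0],[0,0,0],[0,0,0]], "angular": [[0,0,0],[0,0,0],[0,0,0],[0,0,0]], "squeeze": 50}}

```text
time_s: 17.5
tool_pos: [0.4799, -0.1595, -0.0024]
tool_rot: [89.8, 60.0, 87.0]
force: [0.4, 0.8, 1.9]
grip_width: 0.033
```

```bash
python3 - <<'E'
from pick import *
o,p,r=cur();print(o["time_s"],p.round(4),o["grip_width"],o["force"].round(2),o["wrist_torque"].round(3))
t_=np.radians(30)
R=tgtR(np.array([0,0,-1])*np.cos(t_)+a*np.sin(t_),J)
go([.478,-.184,.115],R,lead=.049)
E
```

```text
17.5 [ 0.4799 -0.1595 -0.0024] 0.03298720002164211 [0.35 0.79 1.87] [-0.331 -0.166 -0.41 ]
t 17.5 tcp target [ 0.4793 -0.1595  0.0726] off [-0.065   0.0374 -0.0004] rv [ 0.0042 -0.      0.0006] mm 75 deg 0.2
```

>>> {"fn": "drive_tool", "kwargs": {"offset": [[-0.005,0.003,0],[-0.015,0.0087,0],[-0.03,0.0173,0],[-0.05,0.029,0],[-0.07,0.0404,0],[-0.09,0.052,0],[-0.108,0.0624,0],[-0.118,0.068,0],[-0.12,0.0693,0],[-0.12,0.0693,0]], "angular": [[0,0,0],[0,0,0],[0,0,0],[0,0,0],[0,0,0],[0,0,0],[0,0,0],[0,0,0],[0,0,0],[0,0,0]]}}

```text
time_s: 18.75
tool_pos: [0.4792, -0.1592, 0.1357]
tool_rot: [89.8, 60.0, 87.1]
force: [0.5, 0.4, -3.5]
grip_width: 0.0332
```

```bash
python3 look.py scene s11 180 50 340 200 4; python3 - <<'E'
from pick import *
f=np.radians(30)
# final: tool x = -a cos30 - z sin30 
for yaw in (0,-20,-40,20):
    q=Ro.from_euler('z',yaw,degrees=True)
    R=q*tgtR(-a*np.cos(f)+np.array([0,0,-1])*np.sin(f),J)
    print(yaw);go([.50,-.10,.20],R,lead=.049)
E
```

```text
18.8 [ 0.4791 -0.1591  0.1355] 0.032998924059607866 [-0.01 -0.16 -2.75] [-0.967  0.024 -0.021] [ 58.9  17.9 -28.4  98.7 -18.1  80.5  33.2]
0
t 18.8 tcp target [ 0.4978 -0.1424  0.1755] off [-0.0258  0.0353  0.0179] rv [ 0.0038  0.0021 -1.5706] mm 47 deg 90.0
-20
t 18.8 tcp target [ 0.4834 -0.1391  0.1755] off [-0.0245  0.0376  0.0034] rv [ 0.378   0.1024 -1.553 ] mm 45 deg 91.8
-40
t 18.8 tcp target [ 0.4711 -0.131   0.1755] off [-0.0208  0.044  -0.0093] rv [ 0.75    0.2021 -1.5003] mm 50 deg 96.8
20
t 18.8 tcp target [ 0.5124 -0.1406  0.1755] off [-0.0246  0.0374  0.0324] rv [-0.3703 -0.0982 -1.5535] mm 55 deg 91.7
```

View pics/s11.png

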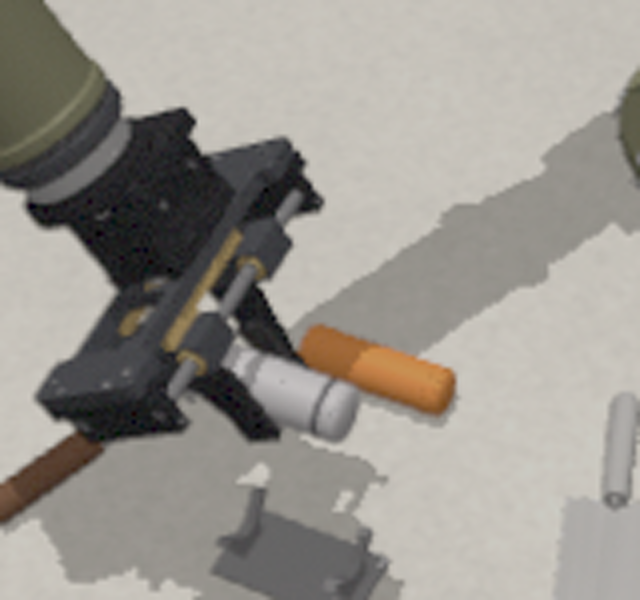

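The float is held and its weight reads 2.75 N; the empty cradle shows at crop (300,550). Next I'll work out the rows for swinging it upright while carrying it over to the dish.

```bash
cat >> h.py <<'E'
def rows(cp,R,n,lead=.049,ramp=True):
    from scipy.spatial.transform import Slerp
    o,p,r=cur(); c0=p-r.as_matrix()[:,0]*lead; sl=Slerp([0,1],Ro.concatenate([r,R]))
    O=[];A=[]
    for k in range(1,n+1):
        s=min(1,k/(n-1)) if n>3 else k/n
        if ramp: s=s*s*(3-2*s)
        Rk=sl(s);t=c0+s*(np.array(cp)-c0)+Rk.as_matrix()[:,0]*lead
        O.append(r.inv().apply(t-p).round(3).tolist());A.append((r.inv()*Rk).as_rotvec().round(3).tolist())
    print(O);print(A)
E
python3 - <<'E'
from pick import *
f=np.radians(-15)  # lean -15 about: tool x 15deg toward wrist on +y
R=tgtR(np.array([0,0,-1])*np.cos(f)+a*np.sin(f),J)
rows([.50,-.06,.23],R,8)
E
```

```text
[[0.001, 0.005, 0.001], [0.003, 0.019, 0.003], [0.004, 0.038, 0.006], [0.005, 0.059, 0.01], [0.004, 0.078, 0.013], [0.003, 0.093, 0.015], [0.003, 0.099, 0.016], [0.003, 0.099, 0.016]]
[[0.0, 0.0, -0.043], [0.001, 0.0, -0.156], [0.002, 0.0, -0.309], [0.002, 0.0, -0.476], [0.003, 0.0, -0.63], [0.004, 0.0, -0.742], [0.004, 0.0, -0.785], [0.004, 0.0, -0.785]]
```

>>> {"fn": "drive_tool", "kwargs": {"offset": [[0.001,0.005,0.001],[0.003,0.019,0.003],[0.004,0.038,0.006],[0.005,0.059,0.01],[0.004,0.078,0.013],[0.003,0.093,0.015],[0.003,0.099,0.016],[0.003,0.099,0.016]], "angular": [[0,0,-0.043],[0,0,-0.156],[0,0,-0.309],[0,0,-0.476],[0,0,-0.63],[0,0,-0.742],[0,0,-0.785],[0,0,-0.785]]}}

```text
time_s: 19.8
tool_pos: [0.499, -0.0693, 0.1822]
tool_rot: [-89.8, 75.1, -92.3]
force: [0.3, -0.3, -3.0]
grip_width: 0.0328
```

```bash
python3 - <<'E'
from pick import *
o,p,r=cur();print(o["time_s"],p.round(4),o["grip_width"],o["force"].round(2),o["qpos"].round(1)); print(r.as_matrix().round(3))
f=np.radians(-60)
R=Ro.from_euler('z',10,degrees=True)*tgtR(np.array([0,0,-1])*np.cos(f)+a*np.sin(f),J)
rows([.534,.10,.20],R,10)
E
```

```text
19.8 [ 0.499  -0.0693  0.1822] 0.03277478470157142 [ 0.29 -0.33 -2.95] [ 34.1   3.6 -42.  104.   17.6  76.6 -15.1]
[[-0.01   0.042  0.999]
 [-0.257  0.965 -0.043]
 [-0.966 -0.258  0.001]]
[[-0.0, 0.004, 0.001], [-0.002, 0.015, 0.004], [-0.004, 0.032, 0.009], [-0.008, 0.051, 0.014], [-0.012, 0.072, 0.02], [-0.017, 0.092, 0.025], [-0.022, 0.109, 0.03], [-0.025, 0.122, 0.033], [-0.027, 0.126, 0.035], [-0.027, 0.126, 0.035]]
[[-0.005, -0.004, -0.027], [-0.017, -0.013, -0.099], [-0.035, -0.027, -0.203], [-0.056, -0.043, -0.327], [-0.079, -0.06, -0.458], [-0.1, -0.076, -0.581], [-0.118, -0.09, -0.686], [-0.13, -0.099, -0.758], [-0.135, -0.103, -0.785], [-0.135, -0.103, -0.785]]
```

>>> {"fn": "drive_tool", "kwargs": {"offset": [[0,0.004,0.001],[-0.002,0.015,0.004],[-0.004,0.032,0.009],[-0.008,0.051,0.014],[-0.012,0.072,0.02],[-0.017,0.092,0.025],[-0.022,0.109,0.03],[-0.025,0.122,0.033],[-0.027,0.126,0.035],[-0.027,0.126,0.035]], "angular": [[-0.005,-0.004,-0.027],[-0.017,-0.013,-0.099],[-0.035,-0.027,-0.203],[-0.056,-0.043,-0.327],[-0.079,-0.06,-0.458],[-0.1,-0.076,-0.581],[-0.118,-0.09,-0.686],[-0.13,-0.099,-0.758],[-0.135,-0.103,-0.785],[-0.135,-0.103,-0.785]]}}

```text
time_s: 21.05
tool_pos: [0.5396, 0.0577, 0.1753]
tool_rot: [-90.0, 30.0, -83.0]
force: [0.6, 0.2, -2.0]
grip_width: 0.0338
```

```bash
python3 look.py scene s12 300 100 460 260 3; python3 look.py top t12 200 120 340 240 5; python3 - <<'E'
from pick import *
o,p,r=cur();print((p-r.as_matrix()[:,0]*.049).round(4)); print(r.as_matrix().round(3))
E
```

```text
21.1 [0.5398 0.057  0.176 ] 0.03333390066749895 [ 0.36  0.1  -3.  ] [ 1.63   0.118 -0.003] [ -7.7  34.9 -43.8  95.7  60.9 110.8 -56.1]
21.15 [0.5398 0.0567 0.1765] 0.03314419441646337 [ 0.46 -0.49 -3.01] [ 1.619  0.093 -0.031] [ -7.7  34.9 -43.8  95.7  60.9 110.8 -56.1]
[0.5347 0.0988 0.201 ]
[[ 0.105 -0.058  0.993]
 [-0.86   0.497  0.12 ]
 [-0.5   -0.866  0.002]]
```

View pics/s12.png

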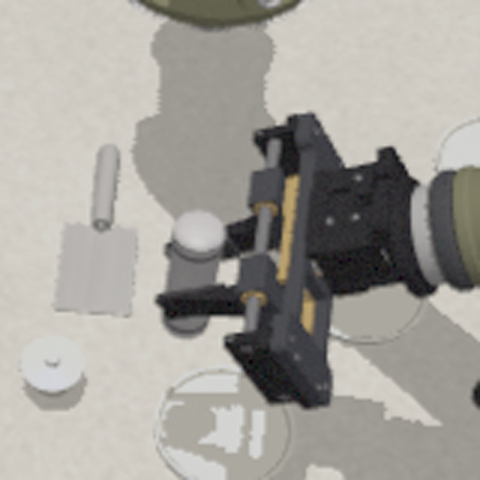

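View pics/t12.png

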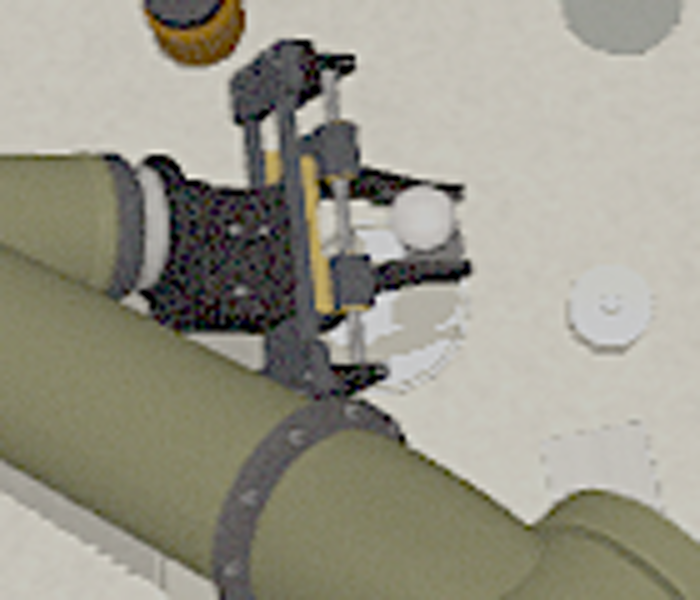

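```bash
python3 - <<'E'
from pick import *
s=dict(np.load("s12.npz"));t=dict(np.load("t12.npz"))
c=np.array([.5347,.0988,.201])
for dz in(.055,.049,-.049,-.055): print(dz,"scene crop",((np.array(proj(s,c+[0,0,dz]))-[300,100])*3).round(),"top",((np.array(proj(t,c+[0,0,dz]))-[200,120])*5).round())
A,e=two(s,(366.7,174.5),t,(285,163.6));print(A,e)
# dome outlines: brightness mask
g=cv2.cvtColor(s["pixels"],cv2.COLOR_RGB2GRAY)
f=np.radians(-60)
R=Ro.from_euler('z',10,degrees=True)*tgtR(np.array([0,0,-1])*np.cos(f)+a*np.sin(f),J)
rows([.534,.142,.13],R,8)
E
```

```text
0.055 scene crop [194. 229.] top [425. 208.]
0.049 scene crop [193. 235.] top [425. 210.]
-0.049 scene crop [183. 317.] top [435. 251.]
-0.055 scene crop [182. 322.] top [436. 253.]
[0.52895729 0.1000219  0.25555862] 0.0029822360761221946
[[-0.0, 0.005, 0.0], [-0.0, 0.016, 0.001], [-0.001, 0.033, 0.002], [-0.001, 0.05, 0.003], [-0.001, 0.067, 0.004], [-0.002, 0.078, 0.004], [-0.002, 0.083, 0.004], [-0.002, 0.083, 0.004]]
[[-0.0, -0.0, -0.0], [-0.001, -0.0, -0.0], [-0.001, -0.0, -0.0], [-0.002, -0.001, -0.0], [-0.002, -0.001, -0.0], [-0.002, -0.001, -0.0], [-0.003, -0.001, -0.0], [-0.003, -0.001, -0.0]]
```

Upright check: the dome top triangulates to z 0.2556 against 0.256 expected. Top and bottom both sit about 5 crop px from the prediction in the same direction, so the bar is vertical and only shifted about 5 mm. I'll move over the dish with that 5 mm correction in x.

>>> {"fn": "drive_tool", "kwargs": {"offset": [[0,0.005,0],[0,0.016,0.002],[-0.001,0.033,0.004],[-0.001,0.05,0.006],[-0.001,0.067,0.008],[-0.001,0.078,0.009],[-0.001,0.083,0.009],[-0.001,0.083,0.009]], "angular": [[0,0,0],[0,0,0],[0,0,0],[-0.002,-0.001,0],[-0.002,-0.001,0],[-0.002,-0.001,0],[-0.003,-0.001,0],[-0.003,-0.001,0]]}}

```text
time_s: 22.15
tool_pos: [0.5438, 0.1, 0.105]
tool_rot: [-90.0, 30.0, -83.0]
force: [0.2, 0.6, -2.2]
grip_width: 0.0332
```

```bash
python3 look.py scene s13 320 130 480 290 4; python3 look.py top t13 200 120 340 240 5; python3 - <<'E'
from pick import *
o,p,r=cur();c=(p-r.as_matrix()[:,0]*.049);print(c.round(4)); print(r.as_matrix().round(3))
s=dict(np.load("s13.npz"));t=dict(np.load("t13.npz"))
for dz in(.055,.0,-.055): print(dz,"scene crop",((np.array(proj(s,c+[0,0,dz]))-[320,130])*4).round(),"top",((np.array(proj(t,c+[0,0,dz]))-[200,120])*5).round())
print("dish",((np.array(proj(s,(.534,.142,.006)))-[320,130])*4).round(),((np.array(proj(t,(.534,.142,.006)))-[200,120])*5).round())
E
```

```text
22.2 [0.5439 0.0998 0.1054] 0.032932725420792446 [ 0.54  0.37 -1.93] [1.562 0.086 0.01 ] [-12.9  43.6 -42.   92.5  62.  110.5 -62.3]
22.25 [0.544  0.0997 0.1057] 0.033349781000505965 [ 0.63 -1.32 -2.54] [1.61  0.074 0.018] [-12.9  43.5 -42.   92.5  62.  110.5 -62.3]
[0.5388 0.1418 0.1302]
[[ 0.106 -0.061  0.993]
 [-0.86   0.496  0.122]
 [-0.5   -0.866  0.   ]]
0.055 scene crop [248. 295.] top [354. 230.]
0.0 scene crop [237. 351.] top [362. 252.]
-0.055 scene crop [227. 403.] top [370. 272.]
dish [218. 455.] [378. 303.]
```

View pics/s13.png

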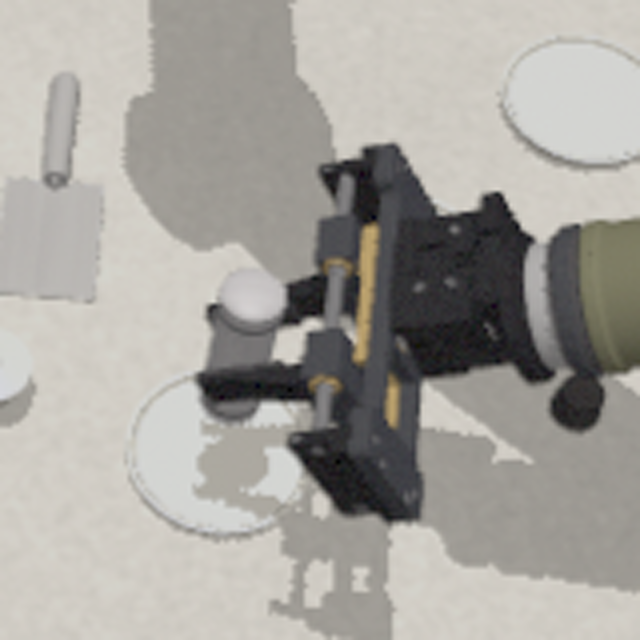

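View pics/t13.png

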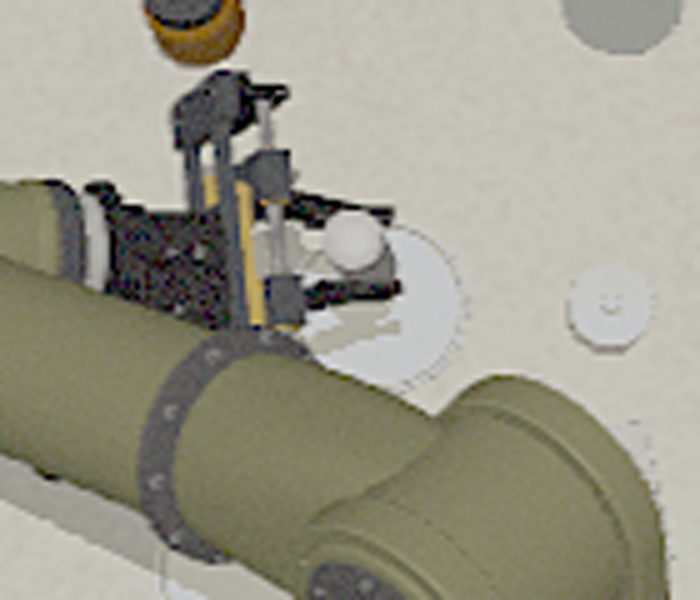

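>>> {"fn": "drive_tool", "kwargs": {"offset": [[0.003,0.005,0],[0.008,0.014,0],[0.014,0.024,0],[0.02,0.034,0],[0.025,0.043,0],[0.029,0.05,0],[0.031,0.0535,0],[0.031,0.0535,0],[0.031,0.0535,0]], "angular": [[0,0,0],[0,0,0],[0,0,0],[0,0,0],[0,0,0],[0,0,0],[0,0,0],[0,0,0],[0,0,0]]}}

```text
time_s: 23.38
tool_pos: [0.5442, 0.0998, 0.0442]
tool_rot: [-89.9, 30.0, -83.0]
force: [1.5, 1.0, -3.1]
grip_width: 0.0328
```

```bash
python3 look.py scene s14 320 130 480 290 4;  python3 - <<'E'
from pick import *
o,p,r=cur();c=(p-r.as_matrix()[:,0]*.049);print(c.round(4)); print(r.as_matrix().round(3))
s=dict(np.load("s14.npz"))
for dz in(.055,.0,-.055): print(dz,"scene crop",((np.array(proj(s,c+[0,0,dz]))-[320,130])*4).round())
E
```

```text
23.425 [0.5443 0.0998 0.0443] 0.033258976973526665 [ 0.09 -0.12 -3.26] [ 1.6    0.129 -0.038] [-14.   48.6 -40.4  92.9  63.4 107.6 -66.4]
[0.5391 0.1419 0.0688]
[[ 0.106 -0.06   0.993]
 [-0.859  0.497  0.122]
 [-0.5   -0.866  0.001]]
0.055 scene crop [236. 358.]
0.0 scene crop [226. 409.]
-0.055 scene crop [217. 456.]
```

View pics/s14.png

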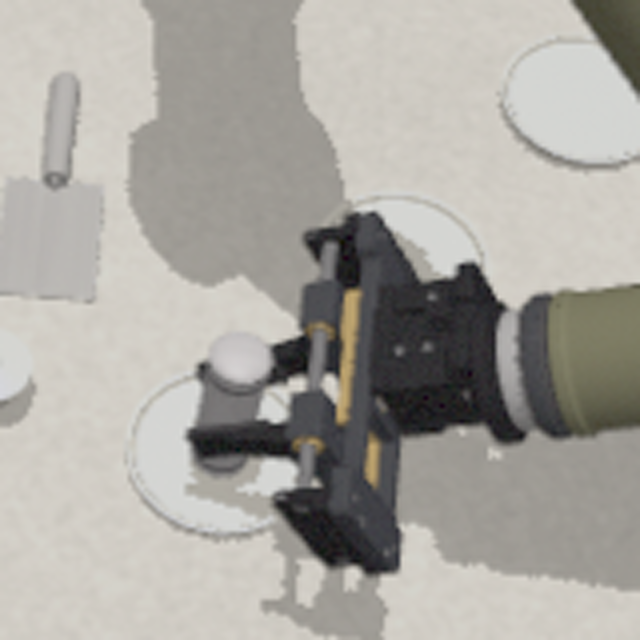

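The float is still hanging (−3.3 N), about 8 mm above the dish floor. I'll lower it slowly and watch the force.

>>> {"fn": "drive_tool", "kwargs": {"offset": [[0.0005,0.001,0],[0.0015,0.0026,0],[0.0025,0.0043,0],[0.0025,0.0043,0],[0.0025,0.0043,0]], "angular": [[0,0,0],[0,0,0],[0,0,0],[0,0,0],[0,0,0]]}}

```text
time_s: 24.05
tool_pos: [0.5442, 0.0997, 0.0392]
tool_rot: [-89.9, 30.0, -83.0]
force: [0.4, 1.2, -2.8]
grip_width: 0.0333
```

>>> {"fn": "drive_tool", "kwargs": {"offset": [[0.0005,0.0009,0],[0.0008,0.0013,0],[0.0008,0.0013,0]], "angular": [[0,0,0],[0,0,0],[0,0,0]]}}

```text
time_s: 24.42
tool_pos: [0.5442, 0.0997, 0.0377]
tool_rot: [-89.9, 30.0, -83.0]
force: [-0.2, 0.5, -3.4]
grip_width: 0.0329
```

```bash
python3 - <<'E'
from pick import *
from cell import vision
f=[]
for k in range(6):
    vision.read_camera("top");o,p,r=cur();f.append(o["force"])
c=(p-r.as_matrix()[:,0]*.049);print(o["time_s"],c.round(4),np.mean(f,0).round(2),r.as_matrix()[2].round(4))
E
```

```text
24.725 [0.5391 0.1418 0.0623] [ 0.15  0.12 -3.15] [-0.5002 -0.8659  0.0011]
```

>>> {"fn": "drive_tool", "kwargs": {"offset": [[0.0003,0.0005,0],[0.0005,0.0009,0],[0.0005,0.0009,0],[0.0005,0.0009,0]], "angular": [[0,0,0],[0,0,0],[0,0,0],[0,0,0]]}}

```text
time_s: 25.22
tool_pos: [0.5443, 0.0998, 0.0367]
tool_rot: [-89.9, 30.0, -83.0]
force: [-0.0, 0.1, -2.7]
grip_width: 0.0332
```

>>> {"fn": "drive_tool", "kwargs": {"offset": [[0.0003,0.0005,0],[0.0005,0.0009,0],[0.0005,0.0009,0],[0.0005,0.0009,0]], "angular": [[0,0,0],[0,0,0],[0,0,0],[0,0,0]]}}

```text
time_s: 25.72
tool_pos: [0.5443, 0.0997, 0.0357]
tool_rot: [-89.9, 30.0, -83.0]
force: [-0.2, 0.4, -2.4]
grip_width: 0.0333
```

>>> {"fn": "drive_tool", "kwargs": {"offset": [[0.0003,0.0005,0],[0.0005,0.0009,0],[0.0005,0.0009,0],[0.0005,0.0009,0]], "angular": [[0,0,0],[0,0,0],[0,0,0],[0,0,0]]}}

```text
time_s: 26.22
tool_pos: [0.5443, 0.0996, 0.0354]
tool_rot: [-89.9, 30.0, -83.0]
force: [-0.9, -0.6, 2.2]
grip_width: 0.0333
```

>>> {"fn": "drive_tool", "kwargs": {"offset": [[0.0003,0.0005,0],[0.0005,0.0009,0],[0.0005,0.0009,0],[0.0005,0.0009,0]], "angular": [[0,0,0],[0,0,0],[0,0,0],[0,0,0]]}}

```text
time_s: 26.72
tool_pos: [0.5443, 0.0995, 0.0354]
tool_rot: [-89.9, 29.9, -83.0]
force: [-0.9, 0.4, 6.2]
grip_width: 0.0325
```

>>> {"fn": "drive_tool", "kwargs": {"offset": [[-0.0001,-0.0002,0],[-0.0001,-0.0002,0],[-0.0001,-0.0002,0]], "angular": [[0,0,0],[0,0,0],[0,0,0]], "squeeze": 15}}

```text
time_s: 27.1
tool_pos: [0.5442, 0.0994, 0.0354]
tool_rot: [-89.9, 29.9, -83.0]
force: [-1.3, 0.2, 2.3]
grip_width: 0.0337
```

```bash
python3 look.py scene s15 330 180 430 280 6;python3 look.py top t15 230 130 330 230 6;  python3 - <<'E'
from pick import *
s=dict(np.load("s15.npz"));t=dict(np.load("t15.npz"))
c=np.array([.536,.143,.061])
for dz in(.055,.0,-.055): print(dz,"scene crop",((np.array(proj(s,c+[0,0,dz]))-[330,180])*6).round(),((np.array(proj(t,c+[0,0,dz]))-[230,130])*6).round())
E
```

```text
27.15 [0.5442 0.0994 0.0354] 0.033475733909068536 [-1.14 -0.97  1.58] [ 0.631  0.274 -0.257] [-14.3  49.4 -40.   92.9  63.7 107.3 -67. ]
27.2 [0.5442 0.0994 0.0354] 0.03361570296978281 [-1.16 -0.77  2.12] [ 0.601  0.248 -0.291] [-14.3  49.4 -40.   92.9  63.7 107.3 -67. ]
0.055 scene crop [297. 242.] [254. 255.]
0.0 scene crop [282. 318.] [264. 278.]
-0.055 scene crop [268. 387.] [272. 300.]
```

View pics/s15.png

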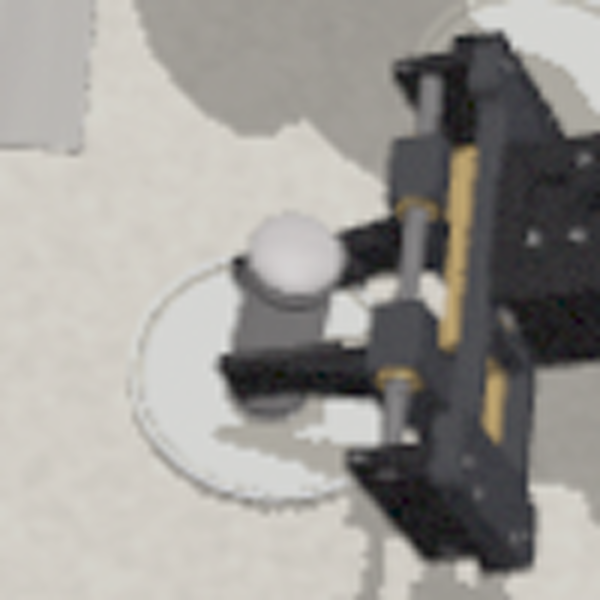

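View pics/t15.png

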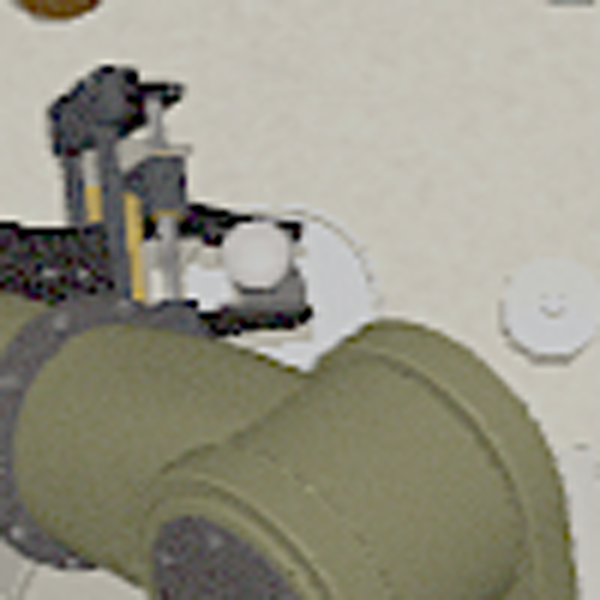

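The float stands upright near the dish centre, with the dome at scene crop (296,250) and the foot at (270,390), both as predicted for vertical. The weight is on the floor. I'll open the jaws.

>>> {"fn": "drive_tool", "kwargs": {"offset": [[0,0,0],[0,0,0],[0,0,0],[0,0,0],[0,0,0],[0,0,0],[0,0,0],[0,0,0]], "angular": [[0,0,0],[0,0,0],[0,0,0],[0,0,0],[0,0,0],[0,0,0],[0,0,0],[0,0,0]], "fingers": -1}}

```text
time_s: 28.2
tool_pos: [0.5442, 0.0994, 0.0355]
tool_rot: [-89.9, 29.9, -83.0]
force: [0.8, 0.7, -0.7]
grip_width: 0.0866
```

```bash
python3 look.py scene s16 330 180 430 280 6
```

```text
28.25 [0.5442 0.0994 0.0355] 0.08665379976559506 [-0.37  0.4   0.34] [ 1.009  0.023 -0.005] [-14.3  49.4 -40.1  92.9  63.7 107.3 -67. ]
```

View pics/s16.png

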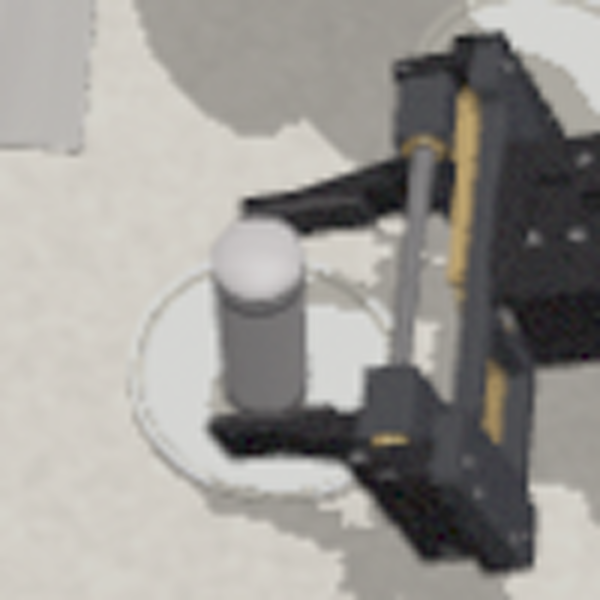

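The float stands free but is rocking: its dome has moved to crop (258,260), a lean of several degrees towards −y. I'll hold still and watch it settle.

>>> {"fn": "drive_tool", "kwargs": {"offset": [[0,0,0],[0,0,0],[0,0,0],[0,0,0]], "angular": [[0,0,0],[0,0,0],[0,0,0],[0,0,0]]}}

```text
time_s: 28.75
tool_pos: [0.5443, 0.0994, 0.0355]
tool_rot: [-89.9, 29.9, -83.0]
force: [-0.5, -0.0, 0.1]
grip_width: 0.0868
```

```bash
python3 look.py scene s17 330 180 430 280 3;python3 look.py top t17 230 130 330 230 3; python3 look.py scene s17b 330 180 430 280 3; python3 look.py scene s17c 330 180 430 280 3; python3 -c "
import cv2,numpy as np
cv2.imwrite('pics/m17.png',np.vstack([np.hstack([cv2.imread('pics/%s.png'%n) for n in r]) for r in (('s17','t17'),('s17b','s17c'))]))"
```

```text
28.8 [0.5442 0.0994 0.0354] 0.0870201986857875 [-0.98 -0.58  0.8 ] [1.045 0.006 0.025] [-14.3  49.4 -40.1  92.9  63.7 107.3 -67. ]
28.85 [0.5442 0.0994 0.0354] 0.08691292972553524 [ 0.53  0.48 -0.68] [1.031 0.026 0.021] [-14.3  49.4 -40.1  92.9  63.7 107.3 -67. ]
28.9 [0.5442 0.0994 0.0354] 0.08693415087065412 [0.15 0.41 0.53] [ 1.061 -0.029  0.014] [-14.3  49.4 -40.1  92.9  63.7 107.3 -67. ]
28.95 [0.5442 0.0994 0.0355] 0.08691500824794188 [-0.01  0.3   0.64] [1.056 0.038 0.015] [-14.3  49.4 -40.1  92.9  63.7 107.3 -67. ]
```

View pics/m17.png

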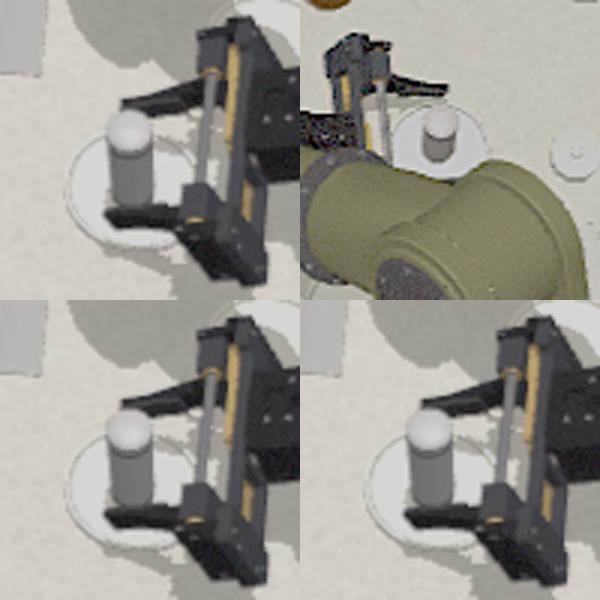

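```bash
python3 look.py scene s18 330 180 430 280 8;python3 look.py top t18 250 130 320 200 8; python3 - <<'E'
from pick import *
s=dict(np.load("s18.npz"));t=dict(np.load("t18.npz"))
for c in ([.536,.143,.061],[.536,.138,.061]):
  for dz in(.055,.049,-.049,-.055): print(dz,"scene crop",((np.array(proj(s,np.array(c)+[0,0,dz]))-[330,180])*8).round(),((np.array(proj(t,np.array(c)+[0,0,dz]))-[250,130])*8).round())
E
```

```text
29.0 [0.5442 0.0994 0.0354] 0.08734601972467543 [-0.51  0.52 -0.41] [1.046 0.075 0.   ] [-14.3  49.4 -40.1  92.9  63.7 107.3 -67. ]
29.05 [0.5442 0.0994 0.0355] 0.08711210572929844 [ 0.73 -0.12  0.56] [ 1.041e+00  3.300e-02 -1.000e-03] [-14.3  49.4 -40.1  92.9  63.7 107.3 -67. ]
0.055 scene crop [395. 323.] [179. 339.]
0.049 scene crop [393. 334.] [181. 343.]
-0.049 scene crop [360. 507.] [202. 397.]
-0.055 scene crop [358. 516.] [203. 400.]
0.055 scene crop [377. 318.] [193. 340.]
0.049 scene crop [375. 329.] [194. 343.]
-0.049 scene crop [343. 502.] [215. 397.]
-0.055 scene crop [341. 512.] [216. 400.]
```

View pics/s18.png

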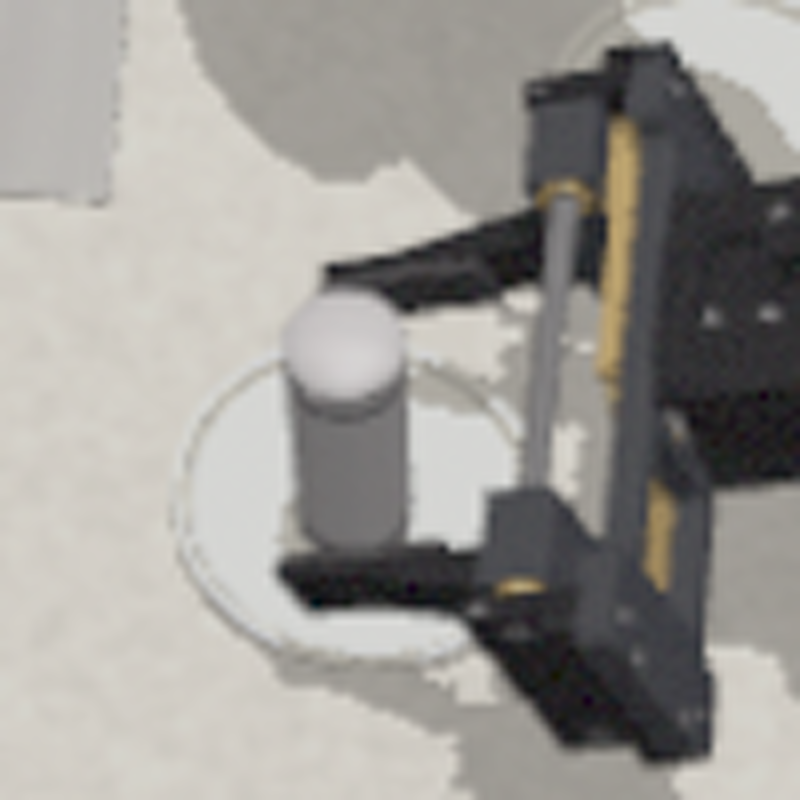

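View pics/t18.png

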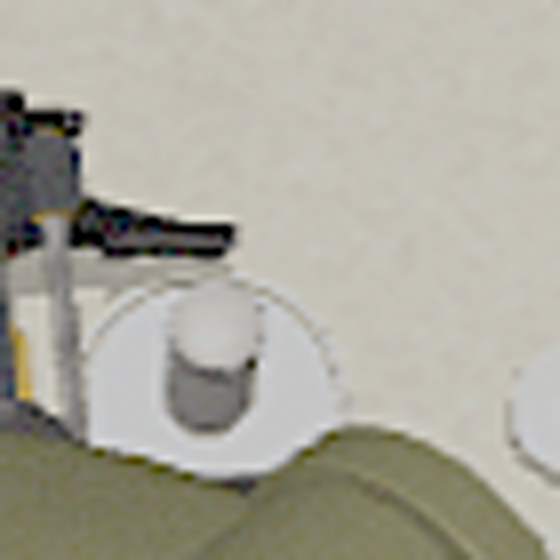

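>>> {"fn": "drive_tool", "kwargs": {"offset": [[0,0,0],[0,0,0],[0,0,0],[0,0,0],[0,0,0],[0,0,0]], "angular": [[0,0,0],[0,0,0],[0,0,0],[0,0,0],[0,0,0],[0,0,0]]}}

```text
time_s: 29.8
tool_pos: [0.5442, 0.0994, 0.0354]
tool_rot: [-89.9, 29.9, -83.0]
force: [-0.2, 0.7, -0.0]
grip_width: 0.0871
```

```bash
python3 look.py scene s19 330 180 430 280 8; python3 - <<'E'
import numpy as np,cv2
f=lambda n:dict(np.load(n+".npz"))["pixels"].astype(int)
for a,b in (("s16","s17"),("s17","s18"),("s18","s19")):
    d=np.abs(f(a)-f(b))[200:255,355:385].sum(2);print(a,b,d.mean().round(2),d.max())
S=f("s19")
from h import proj
s=dict(np.load("s19.npz"))
print(proj(s,(1.084,.184,-5)))
E
```

```text
29.85 [0.5442 0.0994 0.0355] 0.08703381551148932 [ 0.51 -0.37  0.08] [ 1.065 -0.019  0.053] [-14.3  49.4 -40.1  92.9  63.7 107.3 -67. ]
s16 s17 6.16 162
s17 s18 5.31 199
s18 s19 3.08 120
(np.float64(322.14525621242444), np.float64(516.5978140503568))
```

View pics/s19.png

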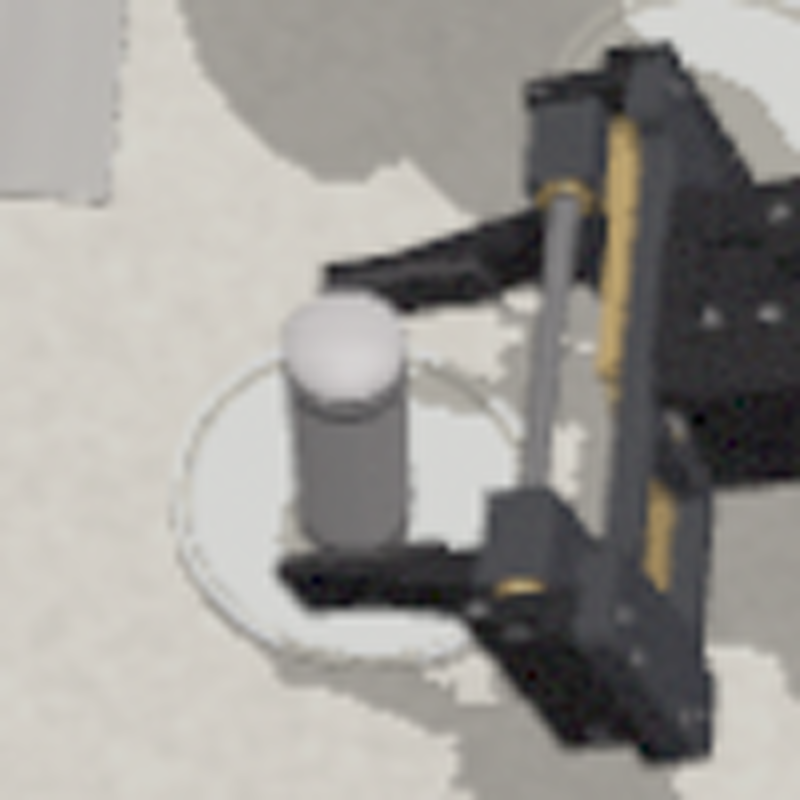

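```bash
python3 - <<'E'
from pick import *
s=dict(np.load("s19.npz"));t=dict(np.load("t18.npz"))
A,e=two(s,(373.1,223.1),t,(277.1,170.6));B,f=two(s,(374.4,245),t,(276.3,179.4));print("dome",A,e,"foot",B,f)
o,p,r=cur();X=r.as_matrix();tip=p-.032*X[:,0];print("tips",tip+.0435*X[:,2],tip-.0435*X[:,2]); 
d=A-B;print("lean y",np.degrees(np.arctan2(d[1],d[2])),"x",np.degrees(np.arctan2(d[0],d[2])))
def fitm(d,b,thr):
    im=d["pixels"][b[1]:b[3],b[0]:b[2]];print(im[::2,::2].sum(2))
# test vertical with two-view on same geometry pre-release
s=dict(np.load("s15.npz"));t=dict(np.load("t15.npz"))
A,e=two(s,(330+296/6,180+252/6),t,(230+257/6,130+255/6));B=two(s,(330+270/6,180+385/6),t,(230+280/6,130+290/6))[0];print("pre dome",A,e)
E
```

```text
dome [0.54287215 0.13066977 0.10921088] 0.001132156939479484 foot [0.53779011 0.14131574 0.00624707] 0.002481492348103862
tips [0.58402774 0.13217891 0.05146739] [0.49766703 0.12165267 0.05130801]
lean y -5.90313847955251 x 2.8256894344730976
pre dome [0.53692163 0.14290438 0.11049037] 0.0013413080925479596
```

The float stands on the heavy end and nothing touches it, but it rests statically at about 6.5° of lean. I had pressed 6 N into the floor before opening, and releasing that load probably kicked it. I'll regrip softly, straighten it, and release with almost no load.

>>> {"fn": "drive_tool", "kwargs": {"offset": [[0,0,0],[0,0,0],[0,0,0],[0,0,0],[0,0,0],[0,0,0],[0,0,0],[0,0,0],[0,0,0]], "angular": [[0,0,0],[0,0,0],[0,0,0],[0,0,0],[0,0,0],[0,0,0],[0,0,0],[0,0,0],[0,0,0]], "fingers": 1, "squeeze": 4}}

```text
time_s: 30.98
tool_pos: [0.5442, 0.0994, 0.0355]
tool_rot: [-89.9, 29.9, -83.0]
force: [-0.8, 0.5, 0.5]
grip_width: 0.0337
```

>>> {"fn": "drive_tool", "kwargs": {"offset": [[0,0,0],[0,0,0],[0,0,0]], "angular": [[0,0,0],[0,0,0],[0,0,0]], "squeeze": 30}}

```text
time_s: 31.35
tool_pos: [0.5443, 0.0994, 0.0355]
tool_rot: [-89.9, 29.9, -83.0]
force: [-0.3, 0.5, -0.5]
grip_width: 0.0334
```

```bash
python3 look.py scene s20 330 180 430 280 6; python3 look.py top t20 250 130 320 200 6; python3 - <<'E'
import cv2,numpy as np
a=cv2.imread('pics/s20.png');b=cv2.imread('pics/t20.png');b=cv2.resize(b,(300,300));c=np.zeros((600,300,3),np.uint8);c[:300]=b
cv2.imwrite('pics/m20.png',cv2.resize(np.hstack([a,c]),(800,533)))
E
```

```text
31.4 [0.5443 0.0994 0.0354] 0.03314695977290599 [-0.71  0.18 -0.08] [ 1.059 -0.011  0.066] [-14.3  49.4 -40.1  92.9  63.7 107.3 -67. ]
31.45 [0.5443 0.0994 0.0355] 0.03271267735421636 [ 0.07 -0.42  0.2 ] [1.002 0.006 0.045] [-14.3  49.4 -40.1  92.9  63.7 107.3 -67. ]
```

View pics/s20.png

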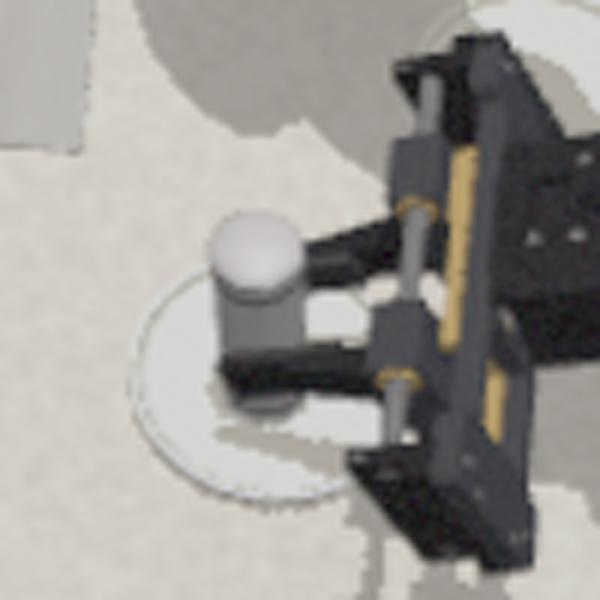

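View pics/t20.png

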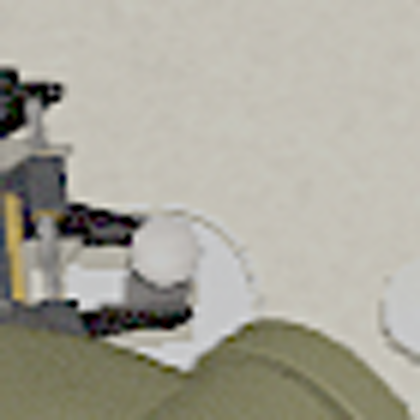

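```bash
python3 - <<'E'
from pick import *
o,p,r=cur();X=r.as_matrix();F=np.array([.5378,.1413,.006])
for k in (.25,.5,.75,1.):
    Rr=Ro.from_rotvec(-.115*k*X[:,2]);t=F+Rr.apply(p-F)+[0,0,.003]
    print(r.inv().apply(t-p).round(4), t.round(4))
E
```

```text
[-0.0028 -0.0032  0.    ] [0.5442 0.1003 0.0397]
[-0.0042 -0.0038  0.    ] [0.5441 0.1012 0.0409]
[-0.0056 -0.0043  0.    ] [0.544  0.1021 0.042 ]
[-0.007  -0.0048  0.    ] [0.5438 0.1031 0.0431]
```

>>> {"fn": "drive_tool", "kwargs": {"offset": [[-0.0008,-0.0013,0],[-0.0015,-0.0026,0],[-0.0028,-0.0032,0],[-0.0042,-0.0038,0],[-0.0056,-0.0043,0],[-0.007,-0.0048,0],[-0.007,-0.0048,0],[-0.007,-0.0048,0]], "angular": [[0,0,0],[0,0,0],[0,0,-0.029],[0,0,-0.058],[0,0,-0.087],[0,0,-0.115],[0,0,-0.115],[0,0,-0.115]]}}

```text
time_s: 32.45
tool_pos: [0.5439, 0.1032, 0.0431]
tool_rot: [-89.9, 23.3, -83.0]
force: [0.7, -0.5, -3.6]
grip_width: 0.0333
```

```bash
python3 look.py scene s21 330 180 430 280 8; python3 look.py top t21 250 130 320 200 8; python3 - <<'E'
from pick import *
s=dict(np.load("s21.npz"));t=dict(np.load("t21.npz"))
for c in ([.536,.141,.064],):
  for dz in(.055,.049,-.049,-.055): print(dz,"scene crop",((np.array(proj(s,np.array(c)+[0,0,dz]))-[330,180])*8).round(),((np.array(proj(t,np.array(c)+[0,0,dz]))-[250,130])*8).round())
E
```

```text
32.5 [0.5439 0.103  0.0433] 0.03361488290881133 [-0.01 -0.24 -3.16] [ 1.73   0.103 -0.013] [-18.4  52.6 -37.1  90.4  65.2 112.2 -68. ]
32.55 [0.544  0.103  0.0434] 0.033003377007620745 [-0.49  0.59 -3.01] [1.735 0.177 0.034] [-18.4  52.6 -37.1  90.4  65.2 112.2 -68. ]
0.055 scene crop [389. 315.] [184. 338.]
0.049 scene crop [387. 326.] [185. 341.]
-0.049 scene crop [354. 500.] [206. 396.]
-0.055 scene crop [352. 510.] [207. 399.]
```

View pics/s21.png

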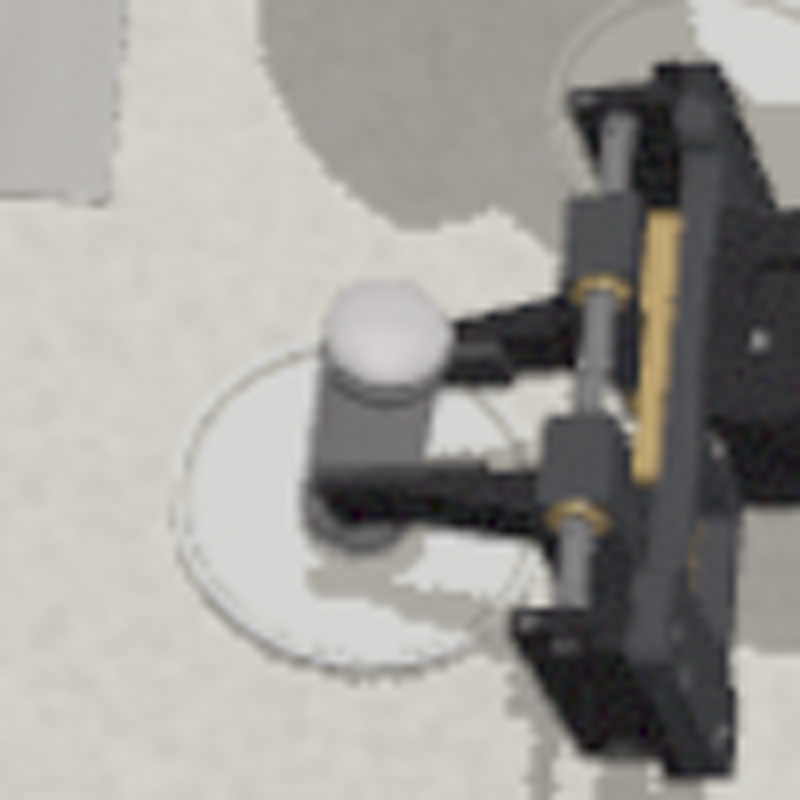

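View pics/t21.png

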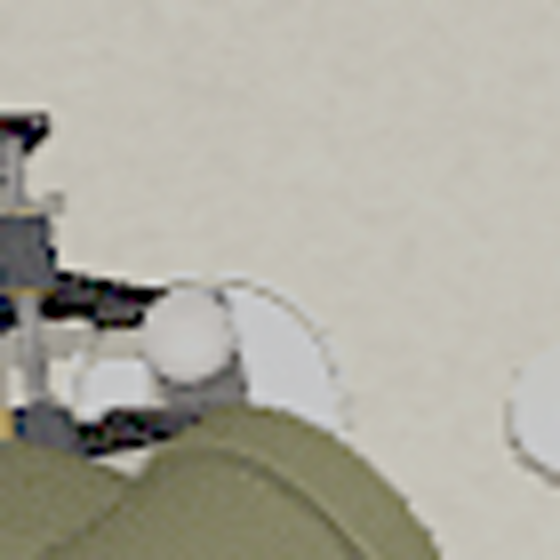

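Straight again: the dome is at (388,335) and the foot at (355,510), on the vertical prediction. I'll lower with small steps and stop at first touch.

>>> {"fn": "drive_tool", "kwargs": {"offset": [[0.0004,0.0009,0],[0.0008,0.0018,0],[0.0008,0.0018,0],[0.0008,0.0018,0]], "angular": [[0,0,0],[0,0,0],[0,0,0],[0,0,0]]}}

```text
time_s: 33.05
tool_pos: [0.544, 0.1029, 0.0414]
tool_rot: [-89.8, 23.3, -83.0]
force: [-0.1, 0.5, -2.9]
grip_width: 0.0335
```

>>> {"fn": "drive_tool", "kwargs": {"offset": [[0.0002,0.0004,0],[0.0002,0.0005,0],[0.0002,0.0005,0]], "angular": [[0,0,0],[0,0,0],[0,0,0]]}}

```text
time_s: 33.42
tool_pos: [0.544, 0.1029, 0.0409]
tool_rot: [-89.8, 23.3, -83.0]
force: [0.6, -0.4, -2.9]
grip_width: 0.0334
```

>>> {"fn": "drive_tool", "kwargs": {"offset": [[0.0002,0.0004,0],[0.0002,0.0005,0],[0.0002,0.0005,0]], "angular": [[0,0,0],[0,0,0],[0,0,0]]}}

```text
time_s: 33.8
tool_pos: [0.544, 0.103, 0.0404]
tool_rot: [-89.8, 23.3, -83.0]
force: [-0.3, -0.2, -3.7]
grip_width: 0.0335
```

>>> {"fn": "drive_tool", "kwargs": {"offset": [[0.0002,0.0004,0],[0.0002,0.0005,0],[0.0002,0.0005,0]], "angular": [[0,0,0],[0,0,0],[0,0,0]]}}

```text
time_s: 34.17
tool_pos: [0.544, 0.1029, 0.0402]
tool_rot: [-89.8, 23.2, -83.0]
force: [-0.1, 0.4, -1.5]
grip_width: 0.0332
```

>>> {"fn": "drive_tool", "kwargs": {"offset": [[0.0002,0.0004,0],[0.0002,0.0005,0],[0.0002,0.0005,0]], "angular": [[0,0,0],[0,0,0],[0,0,0]]}}

```text
time_s: 34.55
tool_pos: [0.544, 0.1028, 0.0402]
tool_rot: [-89.8, 23.2, -83.0]
force: [-0.9, 0.4, 2.4]
grip_width: 0.0334
```

>>> {"fn": "drive_tool", "kwargs": {"offset": [[0,0,0],[0,0,0],[0,0,0]], "angular": [[0,0,0],[0,0,0],[0,0,0]], "squeeze": 8}}

```text
time_s: 34.92
tool_pos: [0.5441, 0.1028, 0.0402]
tool_rot: [-89.8, 23.2, -83.0]
force: [0.1, -0.8, 1.4]
grip_width: 0.0337
```

```bash
python3 - <<'E'
from pick import *
from cell import vision
f=[];q=[]
for k in range(5):
    vision.read_camera("top");o,p,r=cur();f.append(o["force"]);q.append(o["wrist_torque"])
print(o["time_s"],p.round(4),np.mean(f,0).round(2),np.mean(q,0).round(3),o["grip_width"])
E
```

```text
35.175 [0.5441 0.1028 0.0402] [ 0.   -0.14  0.45] [ 1.029  0.038 -0.005] 0.033311079699253635
```

The load is now about 0 N in all axes. I'll open just a little first (about 43 mm) at minimum grip.

>>> {"fn": "drive_tool", "kwargs": {"offset": [[0,0,0],[0,0,0],[0,0,0],[0,0,0],[0,0,0]], "angular": [[0,0,0],[0,0,0],[0,0,0],[0,0,0],[0,0,0]], "fingers": 0.0, "squeeze": 3}}

```text
time_s: 35.8
tool_pos: [0.5441, 0.1028, 0.0402]
tool_rot: [-89.8, 23.2, -83.0]
force: [0.3, -0.1, 0.4]
grip_width: 0.0435
```

```bash
python3 look.py scene s22 330 180 430 280 8; python3 look.py top t22 250 130 320 200 8
```

```text
35.85 [0.5441 0.1028 0.0402] 0.04323810904881821 [-0.12 -0.2   1.29] [ 1.111 -0.005 -0.068] [-18.5  52.9 -36.9  90.4  65.3 112.1 -68.2]
35.9 [0.5441 0.1028 0.0402] 0.04342337396099385 [ 0.35 -0.21 -0.03] [ 1.13   0.032 -0.015] [-18.5  52.9 -36.9  90.4  65.3 112.1 -68.2]
```

View pics/s22.png

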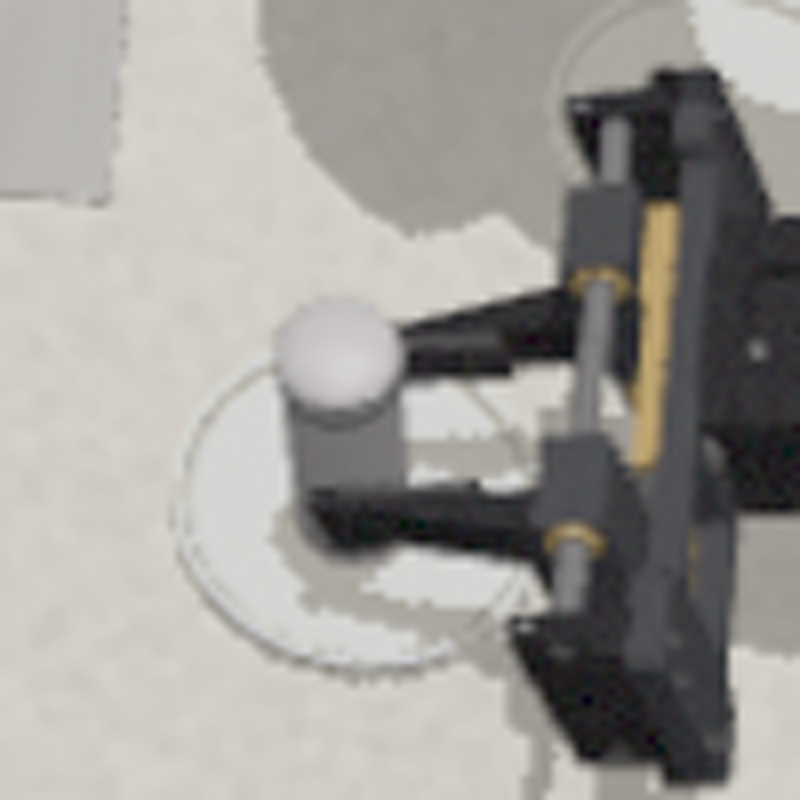

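View pics/t22.png

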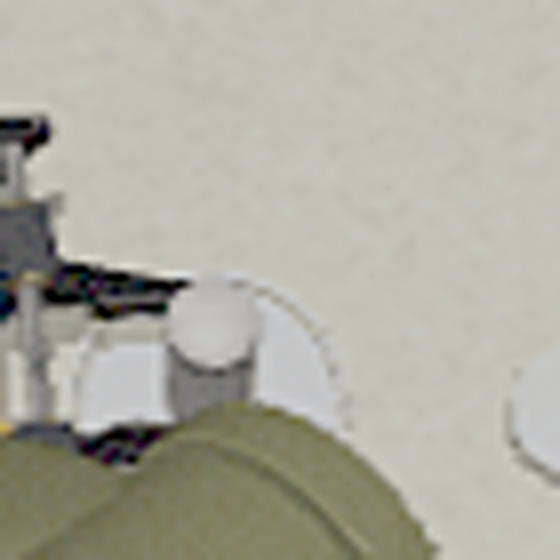

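The second release, with no load, settled at the same lean of about 6–7° towards −y and +x as the first. That looks like the float's own rest attitude, perhaps from an off-axis slug, and not something my release did. Nothing touches it and it is stable, so I'll open fully, check it is still, and back out along the fingers.

>>> {"fn": "drive_tool", "kwargs": {"offset": [[0,0,0],[0,0,0],[0,0,0],[0,0,0],[0,0,0],[0,0,0]], "angular": [[0,0,0],[0,0,0],[0,0,0],[0,0,0],[0,0,0],[0,0,0]], "fingers": -1}}

```text
time_s: 36.65
tool_pos: [0.5441, 0.1028, 0.0402]
tool_rot: [-89.8, 23.2, -83.0]
force: [-0.7, 0.1, 0.3]
grip_width: 0.086
```

```bash
python3 look.py scene s23 330 180 430 280 8; python3 look.py top t23 250 130 320 200 6
```

```text
36.7 [0.5441 0.1028 0.0402] 0.0860953483226618 [ 0.11 -0.08  0.09] [1.154 0.075 0.055] [-18.5  52.9 -36.9  90.4  65.3 112.1 -68.2]
36.75 [0.5441 0.1028 0.0402] 0.08672670393349757 [-0.48 -0.03  0.6 ] [1.123e+00 1.000e-03 8.000e-03] [-18.5  52.9 -36.9  90.4  65.3 112.1 -68.2]
```

View pics/s23.png

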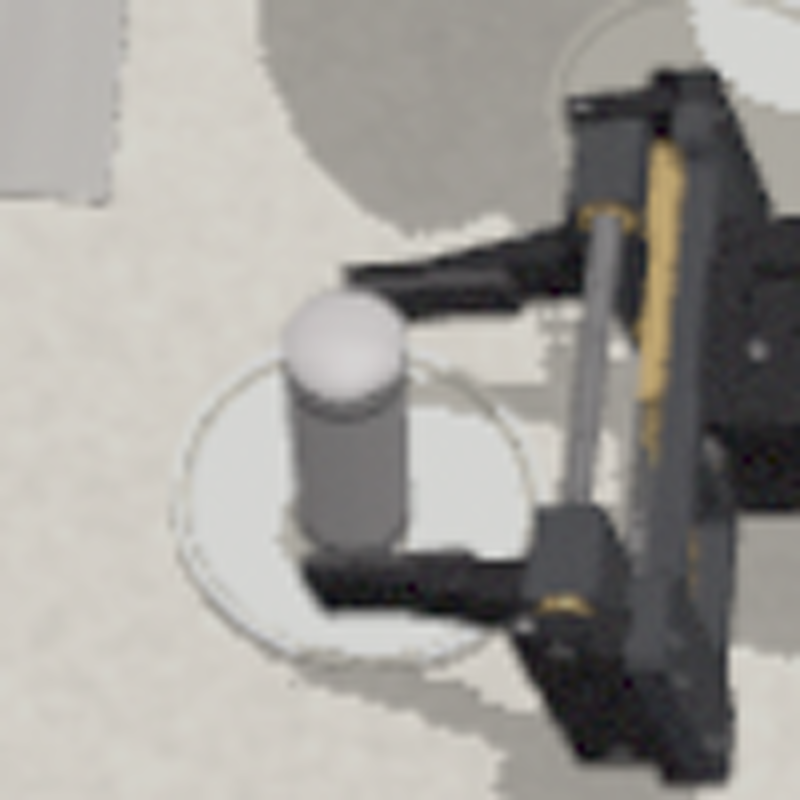

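The float sits at exactly the same attitude as after the first release (dome at (345,345)) and is stable. I'll back out in stages.

>>> {"fn": "drive_tool", "kwargs": {"offset": [[-0.005,0,0],[-0.015,0,0],[-0.027,0,0],[-0.037,0,0],[-0.04,0,0]], "angular": [[0,0,0],[0,0,0],[0,0,0],[0,0,0],[0,0,0]]}}

```text
time_s: 37.38
tool_pos: [0.5395, 0.1407, 0.0562]
tool_rot: [-89.8, 23.3, -82.9]
force: [0.7, -0.3, -0.4]
grip_width: 0.0871
```

```bash
python3 look.py scene s24 330 160 450 280 5
```

```text
37.425 [0.5395 0.1406 0.0562] 0.08661759833785784 [-0.36  0.62  0.06] [1.109 0.016 0.013] [-22.3  53.  -36.3  86.8  63.4 114.3 -67.3]
```

View pics/s24.png

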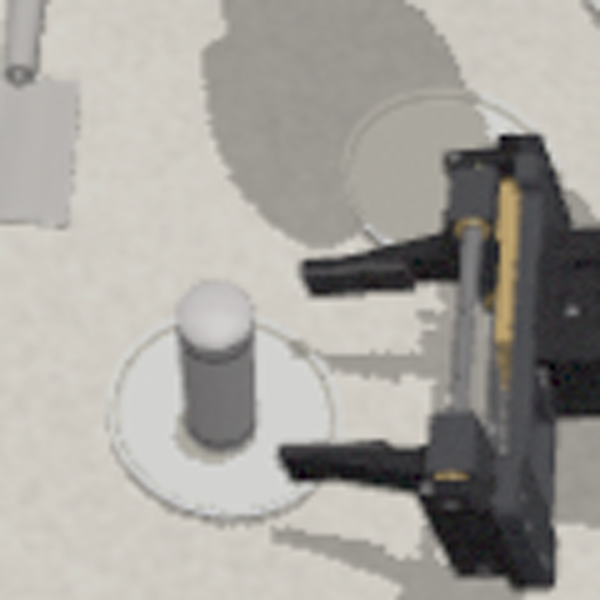

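>>> {"fn": "drive_tool", "kwargs": {"offset": [[-0.01,0,0],[-0.025,0,0],[-0.04,0,0],[-0.055,0,0],[-0.06,0,0],[-0.06,0,0]], "angular": [[0,0,0],[0,0,0],[0,0,0],[0,0,0],[0,0,0],[0,0,0]]}}

```text
time_s: 38.17
tool_pos: [0.5327, 0.1959, 0.0801]
tool_rot: [-89.7, 23.2, -82.9]
force: [-0.6, -0.4, -0.3]
grip_width: 0.0869
```

```bash
python3 look.py scene s25 330 180 430 280 8; python3 look.py top t25 0 0 640 400 1; python3 - <<'E'
from pick import *
s=dict(np.load("s25.npz"))["pixels"];cv2.imwrite("pics/s25f.png",s[:,:,::-1])
E
```

```text
38.225 [0.5328 0.1953 0.0799] 0.08682044206086406 [-0.31 -0.21  0.68] [1.126 0.024 0.002] [-29.9  52.5 -31.7  80.9  59.2 116.2 -64.8]
38.275 [0.5328 0.1948 0.0798] 0.08721140687932709 [-0.64 -0.9  -0.04] [ 1.11   0.079 -0.041] [-29.9  52.5 -31.7  80.9  59.2 116.2 -64.8]
```

View pics/s25.png

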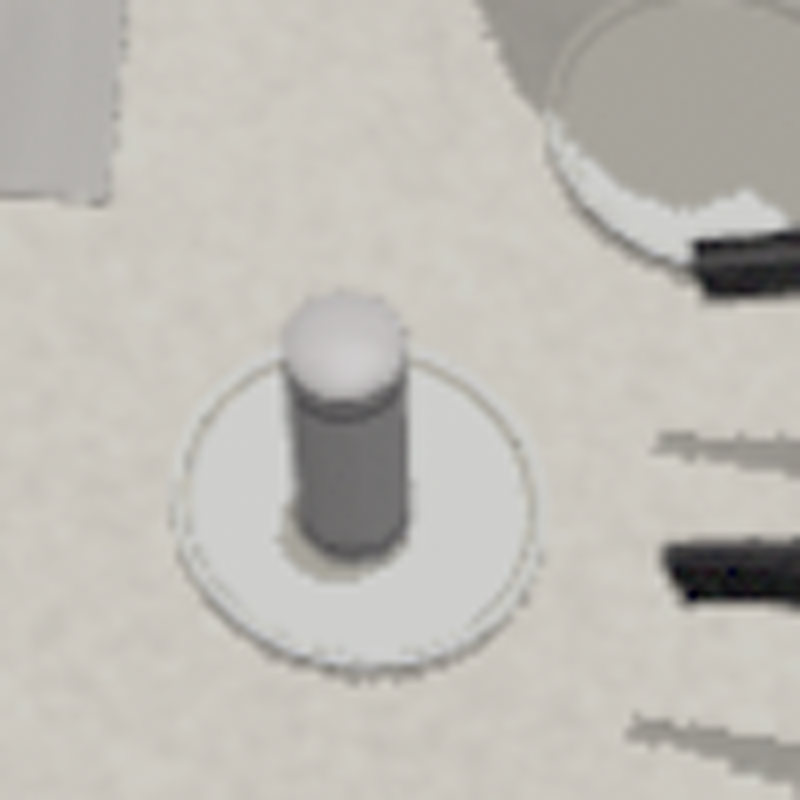

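View pics/s25f.png

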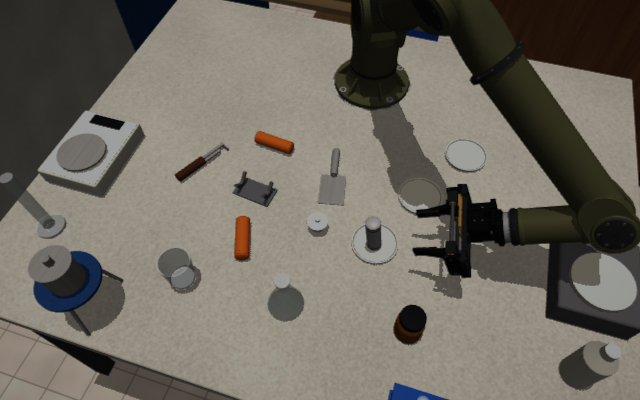

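View pics/t25.png

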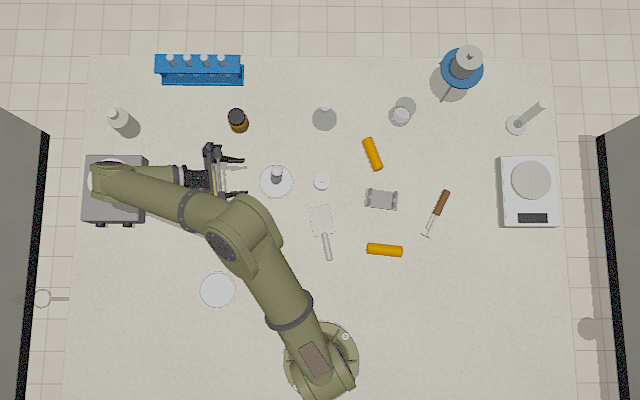

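The float stands alone on the dish at scene (374,240), with the gripper about 60 mm clear and no force reading. The bystanders I can see are at their starting pixels. I'm handing in.

```bash
python3 -c "
from cell import sign_off
print(sign_off())"
```

```text
the job is handed in; nothing more can be done
None
```

The float is standing on its heavy end, free on the floor of the farthest white dish and about 5 mm from its middle. It rests at about 6–7° off vertical rather than fully upright. I handed in at about 38 s.

- **Tool offset:** my first close passed above the float without touching it. The fingertips really sit about 40 mm short of the stated point along the tool axis. I measured this from both cameras and corrected for it.
- **Which end is heavy:** lifting it changed the wrist torque by −0.062 ± 0.009 N·m compared with the empty gripper, at about 2.7 N of weight. That puts the centre of mass about 22 mm towards the +y end. I set it back, regripped it tilted, turned it upright with that end down, and lowered it until the force showed contact.
- **The lean:** after the first release it settled leaning. I regripped it, straightened it and released it again with almost no load, and it went back to the same lean. Nothing was touching it, so I take this as its own resting attitude, but I did not prove that. It disagrees with the note that the float rights itself.
- **Last checks:** the float looked the same in every picture from the second release until hand-in, and the gripper was about 60 mm clear with no force reading. The bystanders visible in the last pictures were at their starting pixels. The arm hid the stopper in those pictures, so I could not confirm it at the end. I saw no contact with it.

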